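# Make the bench lathe ready and start it

### The job

Get the bench lathe ready and start it: put away what is lying on the bench - every turning tool flat on the floor of a narrow slot of the wooden tray, one to a slot, with its cutting tip at the rubber-lined end, and the spanner flat in the wide slot - and pump the oiler's hand lever through four full strokes, letting it spring right back up after each. Only when that is all done, push the start button fully down and let it come up again. Leave the stop button, bottle, tub and brush alone.

Things in the scene. Friction and masses are not known exactly. Their poses are not given: they have to be found in the camera images.
- tool1: lathe turning tool (two to four are present, all alike): square steel bar 16 x 16 mm, 136 mm long in all, about 0.23 kg, with a small gold-coloured cutting insert on top of one end. Origin in the middle of its length and section (8 mm above what it lies on), x along the bar towards the cutting tip. It starts flat on the bench, insert up
- tool1_tip (a point): the cutting-tip end of tool1, on the bar's centre line 68 mm from the origin
- tool2: lathe turning tool (two to four are present, all alike): square steel bar 16 x 16 mm, 136 mm long in all, about 0.23 kg, with a small gold-coloured cutting insert on top of one end. Origin in the middle of its length and section (8 mm above what it lies on), x along the bar towards the cutting tip. It starts flat on the bench, insert up
- tool2_tip (a point): the cutting-tip end of tool2, on the bar's centre line 68 mm from the origin
- tool3: lathe turning tool (two to four are present, all alike): square steel bar 16 x 16 mm, 136 mm long in all, about 0.23 kg, with a small gold-coloured cutting insert on top of one end. Origin in the middle of its length and section (8 mm above what it lies on), x along the bar towards the cutting tip. It starts flat on the bench, insert up
- tool3_tip (a point): the cutting-tip end of tool3, on the bar's centre line 68 mm from the origin
- tool4: lathe turning tool (two to four are present, all alike): square steel bar 16 x 16 mm, 136 mm long in all, about 0.23 kg, with a small gold-coloured cutting insert on top of one end. Origin in the middle of its length and section (8 mm above what it lies on), x along the bar towards the cutting tip. It starts flat on the bench, insert up
- tool4_tip (a point): the cutting-tip end of tool4, on the bar's centre line 68 mm from the origin
- spanner: flat steel double open-ended spanner, 140 mm long, both ends alike, 8 mm thick, shank 14 mm wide and jaws 28 mm wide, about 0.11 kg. Origin at its middle (4 mm above what it lies on), x along its length
- tray: wooden tool tray screwed to the bench, 170 (x) x 240 (y) x 18 mm high; origin at the middle of its underside, floor 6 mm above the bench. Five slots run along its x axis, 150 mm long inside: four narrow ones, 24 mm wide, with middle lines at y = +36, -8, -52 and -96 mm, for turning tools (any tool in any of them), and a wide one for the spanner. Lands between slots stand 12 mm above the floor
- tray_trough (a point): middle of the tray's floor (6 mm above the tray's origin). The slots' lands are at the two ends only: the middle 60 mm of the tray (its x from -30 to +30 mm) is an open trough right across it, bare floor, where fingers reach down on either side of a tool
- wide_slot (a point): middle of the floor of the wide spanner slot: 40 mm wide, 150 mm long, middle line at y = +88 mm in the tray
- tray_tip_end (a point): middle of the top of the tray's end board at its +x end, the end away from the robot. This end is lined with black rubber, on the end board and on the slots' floor: the cutting tips go here
- oiler: hand-lever oil pump fixed to the bench: amber reservoir under an aluminium pump head 132 mm high (cap and copper pipe at its back, to 171 mm). Origin on the bench straight below the lever's pivot, which is 125 mm high between cheeks 145 mm high that reach 13 mm forward; the reservoir is on the +x side, from 27 mm behind the pivot. The lever points along its -x, roughly at the robot
- oiler_lever (a joint): the oiler's lever, rad: 0 = up at rest, 0.6 rad above level; 1.2 = fully down, 0.6 rad below level. A full stroke is down beyond 1.05 and back up below 0.12; a spring returns it in about a second. Closed fingers can push it straight down all the way, from above, 105 mm horizontally out from the pivot, with 3 to 10 N
- lever_grip (a point): a point on the centre line of the lever's black grip, 125 mm along the lever from the pivot; the grip is a round bar 22 mm in diameter, from 85 to 148 mm (rounded end to 159 mm) along the lever
- station: start/stop push-button box fixed to the bench, 80 x 160 mm, 60 mm high. Origin on the bench behind the box, 70 mm in +x from its centre. At its centre line (x = -70 mm) the start button stands at y = +42 mm and the stop button at y = -42 mm
- start (a joint): travel of the start button, m: 0 up, 0.006 fully down; a spring pushes it back; fully down takes 5 N. Pressed when beyond 0.005
- start_top (a point): middle of the top of the start button (flat-topped, 30 mm in diameter in a metal collar, 82 mm above the bench when up)
- stop (a joint): travel of the stop button, m (0 up, 0.006 down): the broad mushroom-headed button, 42 mm across and 97 mm high, on the same box. Leave it alone
- bottle: bystander: green bottle, 64 mm in diameter, 150 mm high; origin at the middle of its underside
- tub: bystander: small open white plastic tub, 110 mm in diameter at the rim, 75 mm high; origin at the middle of its underside
- bench_brush: bystander: bench brush 200 mm long, lying on the bench; origin at the middle of its underside
Things that resemble listed ones, but are neither listed nor needed, are in the scene too. Leave any purple look-alike of the station alone.

How it is judged:
By the outcome, as a careful person would: the job done as asked, in the order asked, and still so for the second after the job is handed in, with the robot touching nothing.
Of tool1, tool2, tool3, tool4 only 2 to 4 are there at a start; the rules pass over those that are not, and their reading is None.
At some moment in a run one of tool1, tool2, tool3, tool4, spanner may be knocked a few centimetres aside while the robot is not near it.
Once in a run the grip may slacken for a moment while it holds something.
It also fails if it takes over 210 s, if anything falls off the work surface, if the arm or the gripper's body presses on something with over 40 N, if the wrist force passes 120 N, or if a joint passes its speed limit or range.

### The arm

A 7-joint arm with a two-finger parallel gripper is mounted at the origin on the work surface. World frame = base frame: x ahead of the robot, y to its left, z up, the work surface at z = 0. Lengths are in m, angles in rad, forces in N, time in s.
With the tool pointing down it reaches from about 0.35 to 0.9 m from the base axis. Payload 8.1 kg.
Tool frame: the origin (TCP) lies on the mounting face of the last link; the fingertips stand 178 mm ahead of it and the grasp point (between the pads) lies 159 mm ahead of it; x points along the fingers, y is the direction in which the jaws open and shut, and the axes are right-handed (so a half turn about x gives the same grasp; the last joint's range is limited). The gripper opens to 92 mm and grips with 3 to 60 N. Pads are 19 mm wide; open, the fingers measure 130 mm over their backs; the gripper's body (75 mm by 190 mm) begins 47 mm behind the grasp point.
Start: joints at [-1.438, 0.434, 0.025, 1.573, -0.012, 1.134, -0.075], TCP at [0.146, 0.608, 0.405] pointing down, gripper open.
Joint ranges: [-2.62, 2.62], [-0.44, 2.09], [-1.27, 1.32], [0.08, 2.57], [-1.32, 4.46], [0.12, 2], [-2.74, 2.74]. Speed limits (rad/s): [2.22, 2.22, 3.01, 3.01, 3.14, 3.14, 3.14].

### API

Orientations are given as a unit quaternion [x, y, z, w].
In Python, from plant import monitor, imaging, workorder gives the robot as it stands. The module is installed in compiled form; this text tells all that it offers.
- The arm moves only by the tool step_arm, never from a script. Its argument "increments" is one flat list of numbers, 7 for each row, row after row: the shift along the world's x, y, z in m, then the turn, a rotation vector about the world's x, y, z in degrees, then the finger opening in m, from 0 to 0.0918. In form: [x, y, z, rx, ry, rz, jaw, x, y, z, rx, ry, rz, jaw, ...]. A call has exactly 5 rows; each row shifts and turns the commanded pose from where the row before left it; what a row does not reach is not made up. A row lasts 1/10 s, in which the tool goes at most 50 mm and 8.59 degrees, less where a joint would pass 70% of its speed; a pose out of reach is approached as far as the arm can. A call with a gripper value outside its range is refused whole. The fingers move at their own pace and stop on an object; "grip_force" is the grip in N (left out, the last holds). Time passes only in rows, so rows that do not move let the fingers close, or fill a call up. It gives the time, the measured TCP pose, the force and the opening at its end, in the units of the state.
- monitor.get_obs(): the state, without advancing time (a new reading comes with each control period).
- imaging.read_camera(name): name is "side" or "top" or "wrist"; returns a dict with "img" (480x640x3 uint8, red, green, blue), "mtx" (3x3 intrinsics, pixels), "view" (4x4, takes a point from world to camera coordinates). Camera axes: x right, y down, z forward; pixel columns grow to the right and rows downward; lengths in m; the calibration is good to about 2 mm. A picture is of the moment at which its call begins. There is no depth.
- workorder.job_done(): hands the job in, once; it reports no verdict.
The state is a dict: "t": time; "q": joint angles; "joint_velocities": joint speeds; "joint_efforts": joint torques, N m; "tcp_pos": TCP position; "tool_rot": TCP orientation; "contact_force": force on the tool from outside, world axes, zero at the start; "ft_torque": the same for the moment, N m; "opening": opening from 0.0 (shut) to 1.0 (fully open).
Only numpy, scipy, OpenCV 4.12 (cv2) and the standard library are available. Lean on these libraries where they do the work, as an engineer would, in place of code of your own. Each camera call takes 0.05 s, during which the arm holds its last target.

## Working session

There is one attempt and no reset: what is moved stays moved. The work goes in short steps, Python scripts to look and compute and a tool call to move; the robot and the scene stay as the last step left them, time stands still between calls to the robot, and variables do not carry over. Pictures are saved under pics/ and viewed, and the job is handed in when it is done.

Besides the shell and the picture viewer there is one more tool, called after "Emit:" as name(argument=value, ...), one argument or row to a line, values as JSON. step_arm: Moves the arm, as the interface text tells. Its arguments: {"type":"object","properties":{"increments":{"type":"array"},"grip_force":{"type":"number"}},"required":["increments"]}

```bash
mkdir -p pics
cat > h.py <<'E'
import numpy as np, cv2
from plant import monitor, imaging, workorder
def snap(n,f=None):
    r=imaging.read_camera(n); 
    if f: cv2.imwrite('pics/'+f,r['img'][:,:,::-1])
    np.savez('pics/'+n+'_last.npz',**r)
    return r
def ray(r,u,v):
    K=r['mtx'];V=r['view'];R=V[:3,:3];t=V[:3,3]
    d=R.T@np.linalg.solve(K,[u,v,1.0]);c=-R.T@t
    return c,d
def onz(r,u,v,z):
    c,d=ray(r,u,v);s=(z-c[2])/d[2];return c+s*d
def proj(r,p):
    V=r['view'];q=r['mtx']@(V[:3,:3]@np.array(p)+V[:3,3]);return q[:2]/q[2]
E
python3 - <<'E'
from h import *
o=monitor.get_obs()
for k in o: print(k,np.round(o[k],3))
for n in ['side','top','wrist']:
    r=snap(n,n+'0.png'); print(n,np.round(r['mtx'],1).tolist(),np.round(r['view'],3).tolist())
E
```

```text
t 0.0
q [-1.438  0.435  0.025  1.574 -0.012  1.134 -0.075]
joint_velocities [ 0.    -0.002 -0.001  0.    -0.001  0.001 -0.002]
joint_efforts [-0.0000e+00 -6.6787e+01  9.8500e-01 -3.1446e+01 -6.1000e-02  4.3000e-02
  0.0000e+00]
tcp_pos [0.146 0.607 0.404]
tool_rot [ 0.083  0.702 -0.084  0.702]
contact_force [ 0.267 -0.567 -0.025]
ft_torque [ 0.02  -0.014 -0.001]
opening 0.998
side [[460.7, 0.0, 328.6], [0.0, 460.7, 238.8], [0.0, 0.0, 1.0]] [[-0.939, -0.343, 0.006, 0.552], [-0.274, 0.739, -0.615, 0.17], [0.206, -0.58, -0.788, 1.179], [0.0, 0.0, 0.0, 1.0]]
top [[488.5, 0.0, 319.5], [0.0, 488.5, 239.6], [0.0, 0.0, 1.0]] [[0.028, -0.999, 0.016, 0.068], [-0.989, -0.03, -0.143, 0.595], [0.143, -0.012, -0.99, 1.292], [0.0, 0.0, 0.0, 1.0]]
wrist [[422.3, 0.0, 319.7], [0.0, 422.3, 235.8], [0.0, 0.0, 1.0]] [[0.234, 0.972, -0.001, -0.625], [0.929, -0.223, 0.296, -0.037], [0.287, -0.07, -0.955, 0.391], [0.0, 0.0, 0.0, 1.0]]
```

View pics/top0.png

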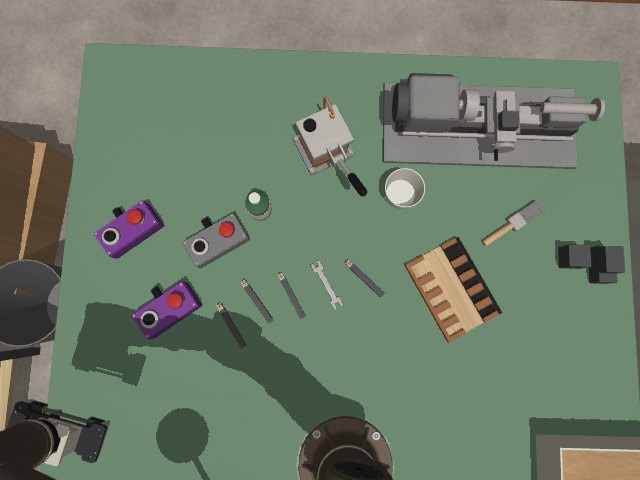

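View pics/side0.png

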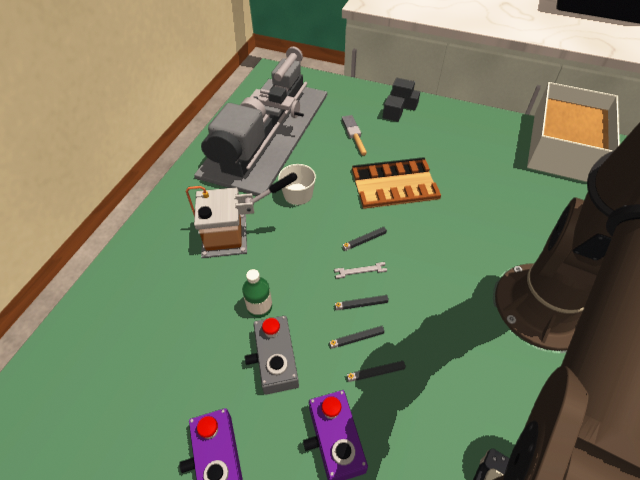

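View pics/wrist0.png

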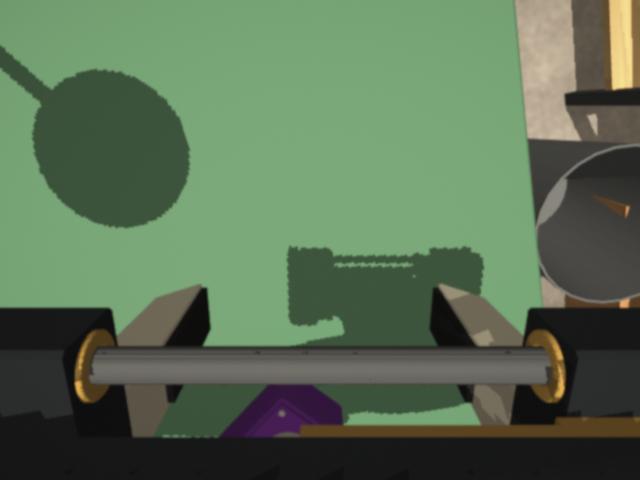

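Run:
```python
import cv2,numpy as np
a=cv2.imread('pics/top0.png')
c=cv2.resize(a[195:350,90:390],None,fx=2.66,fy=2.66,interpolation=cv2.INTER_CUBIC);cv2.imwrite('pics/c1.png',c)
c=cv2.resize(a[225:350,395:510],None,fx=4.7,fy=4.7,interpolation=cv2.INTER_CUBIC);cv2.imwrite('pics/c2.png',c)
c=cv2.resize(a[80:220,280:440],None,fx=4.2,fy=4.2,interpolation=cv2.INTER_CUBIC);cv2.imwrite('pics/c3.png',c)
```

```text
(no output)
```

View pics/c1.png

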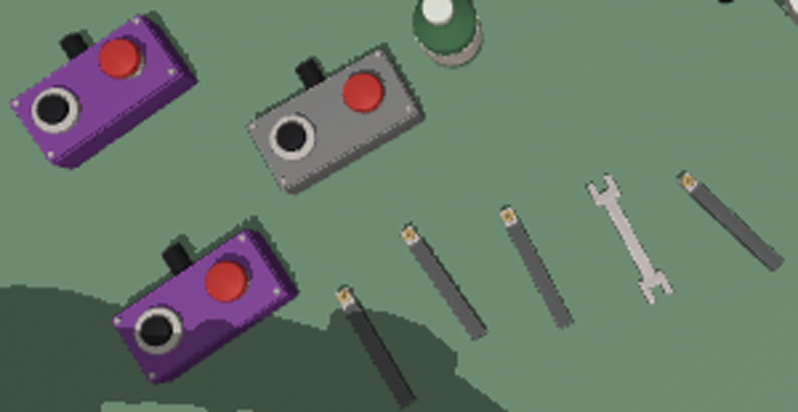

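View pics/c2.png

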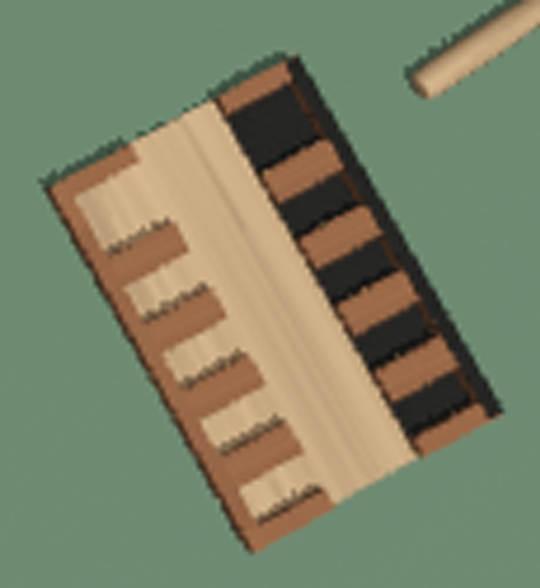

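View pics/c3.png

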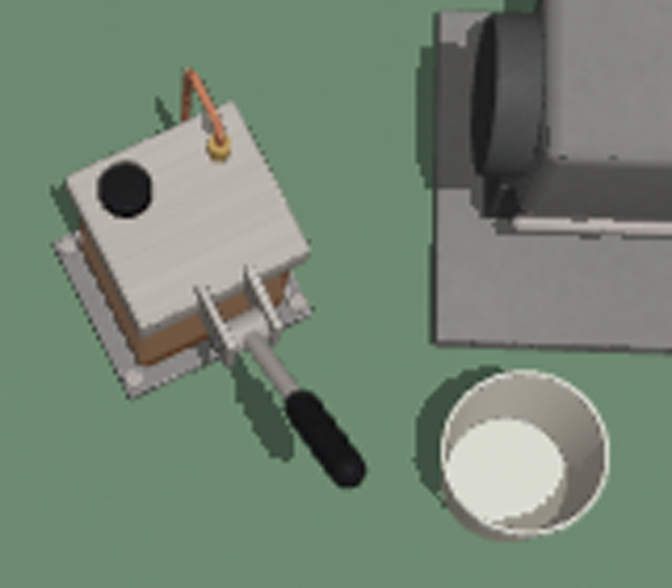

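```bash
cat > m.py <<'E'
from h import *
def greenmask(img):
    hsv=cv2.cvtColor(img,cv2.COLOR_RGB2HSV)
    return cv2.inRange(hsv,(45,40,30),(90,255,255))
def objs(r,roi,z,amin=80,extra=None):
    x0,y0,x1,y1=roi
    m=255-greenmask(r['img']); k=np.zeros_like(m);k[y0:y1,x0:x1]=m[y0:y1,x0:x1]
    n,l,st,ce=cv2.connectedComponentsWithStats(k)
    out=[]
    for i in range(1,n):
        if st[i,4]<amin: continue
        ys,xs=np.nonzero(l==i)
        P=np.array([onz(r,a,b,z)[:2] for a,b in zip(xs,ys)])
        rc=cv2.minAreaRect((P*1000).astype(np.float32))
        c=np.array(rc[0])/1000; bx=cv2.boxPoints(rc)/1000
        e=[bx[1]-bx[0],bx[2]-bx[1]]; L=max(e,key=np.linalg.norm); W=min(e,key=np.linalg.norm)
        yaw=np.degrees(np.arctan2(L[1],L[0]))
        # gold end
        hsv=cv2.cvtColor(r['img'],cv2.COLOR_RGB2HSV)[ys,xs]
        g=(hsv[:,1]>90)&(hsv[:,0]<35)&(hsv[:,2]>90)
        if g.sum()>3 :
            gd=P[g].mean(0)-c
            if gd@L<0: yaw+=180
        yaw=(yaw+180)%360-180
        out.append(dict(px=ce[i].round(0),area=int(st[i,4]),c=c.round(4),L=np.linalg.norm(L).round(4),W=np.linalg.norm(W).round(4),yaw=yaw.round(1),gold=int(g.sum())))
    return out
E
python3 - <<'E'
from m import *
d=np.load('pics/top_last.npz');r=dict(d)
for o in objs(r,(205,250,400,355),0.012): print(o)
print('tray')
# tray corners (crop->px) 4.7, offset 395,225 ; top z .018
for u,v in [(45,183),(292,55),(500,412),(252,552)]:
    print(onz(r,395+u/4.7,225+v/4.7,0.018).round(4))
for o in objs(r,(400,233,505,345),0.018): print(o)
E
python3 - <<'E'
import sys
sys.path.insert(0,'.')
from m import *
r=dict(np.load('pics/top_last.npz'))
f=lambda u,v,z:onz(r,90+u/2.66,195+v/2.66,z).round(4)
print('start',f(291,137,.082),'stop',f(363,91,.097), 'box', f(249,126,.06),f(382,46,.06),f(422,110,.06),f(293,185,.06))
g=lambda u,v,z:onz(r,280+u/4.2,80+v/4.2,z).round(4)
print('cheeks fronts',g(230,358,.14),g(280,330,.14),'head corners',g(68,180,.132),g(232,102,.132),g(310,250,.132),g(145,330,.132))
print('grip end',g(350,475,.125+.159*np.sin(.6)), 'grip start',g(300,400,.125+.085*np.sin(.6)))
print('tub',g(525,452,.075),'bottle',onz(r,256,199,.15))
E
```

```text
{'px': array([214., 255.]), 'area': 235, 'c': array([0.539 , 0.3643]), 'L': np.float32(0.0747), 'W': np.float32(0.0417), 'yaw': np.float32(-88.3), 'gold': 0}
{'px': array([327., 285.]), 'area': 358, 'c': array([0.4734, 0.0629]), 'L': np.float32(0.1407), 'W': np.float32(0.0297), 'yaw': np.float32(29.9), 'gold': 0}
{'px': array([364., 278.]), 'area': 301, 'c': array([ 0.4945, -0.0408]), 'L': np.float32(0.1364), 'W': np.float32(0.0167), 'yaw': np.float32(48.4), 'gold': 13}
{'px': array([291., 295.]), 'area': 293, 'c': array([0.4411, 0.1598]), 'L': np.float32(0.1363), 'W': np.float32(0.0162), 'yaw': np.float32(29.9), 'gold': 12}
{'px': array([256., 301.]), 'area': 305, 'c': array([0.4235, 0.2543]), 'L': np.float32(0.1367), 'W': np.float32(0.0171), 'yaw': np.float32(37.5), 'gold': 12}
{'px': array([231., 325.]), 'area': 326, 'c': array([0.3561, 0.321 ]), 'L': np.float32(0.1357), 'W': np.float32(0.0178), 'yaw': np.float32(33.3), 'gold': 11}
tray
[ 0.5356 -0.1519  0.018 ]
[ 0.6164 -0.299   0.018 ]
[ 0.4095 -0.4181  0.018 ]
[ 0.3256 -0.2722  0.018 ]
{'px': array([492., 238.]), 'area': 150, 'c': array([ 0.6182, -0.3986]), 'L': np.float32(0.0679), 'W': np.float32(0.0207), 'yaw': np.float32(124.6), 'gold': 57}
{'px': array([453., 289.]), 'area': 5518, 'c': array([ 0.4714, -0.2843]), 'L': np.float32(0.2414), 'W': np.float32(0.1737), 'yaw': np.float32(-150.3), 'gold': 1945}
start [0.5595 0.4019 0.082 ] stop [0.6054 0.3307 0.097 ] box [0.5721 0.4499 0.06  ] [0.6583 0.3206 0.06  ] [0.5936 0.2768 0.06  ] [0.5139 0.402  0.06  ]
cheeks fronts [0.7745 0.0528 0.14  ] [0.7933 0.0224 0.14  ] head corners [0.8889 0.1568 0.132 ] [0.9439 0.0552 0.132 ] [0.8483 0.0041 0.132 ] [0.7931 0.1057 0.132 ]
grip end [ 0.6846 -0.0147  0.2148] grip start [0.7399 0.0117 0.173 ]
tub [ 0.7378 -0.1418  0.075 ] bottle [0.67659322 0.25073072 0.15      ]
```

```bash
cat > w.py <<'E'
import sys
from h import *
from scipy.spatial.transform import Rotation as Ro
# where am I; optional target: x y z jawyaw_deg (fingertip z; TCP=+.178)
def where(tgt=None):
    o=monitor.get_obs();R=Ro.from_quat(o['tool_rot']);M=R.as_matrix()
    jy=np.degrees(np.arctan2(M[1,1],M[0,1]))
    p=np.array(o['tcp_pos']);tip=p+.178*M[:,0]
    print('t',round(float(o['t']),2),'tcp',p.round(4),'tip',tip.round(4),'jaw',round(jy,1),'xax',M[:,0].round(3),'open_mm',round(o['opening']*91.8,1),'F',np.round(o['contact_force'],1),'q',np.round(o['q'],2))
    if tgt is not None:
        x,y,z,a=tgt
        a=np.radians(a);xa=np.array([0,0,-1.]);ya=np.array([np.cos(a),np.sin(a),0])
        for s in (1,-1):
            T=np.stack([xa,s*ya,np.cross(xa,s*ya)],1)
            rv=np.degrees((Ro.from_matrix(T)*R.inv()).as_rotvec())
            print('  d',(np.array([x,y,z+.178])-p).round(4),'rot',rv.round(2))
if __name__=='__main__':
    a=[float(v) for v in sys.argv[1:]]
    where(a if a else None)
E
python3 w.py 0.4411 0.1598 0.1 119.9; python3 w.py .3561 .321 .1 123.3
python3 - <<'E'
import numpy as np
c=np.array([.4718,-.2850]);a=np.radians(-60.2);X=np.array([np.cos(a),np.sin(a)]);Y=np.array([-X[1],X[0]])
for y in [88,36,-8,-52,-96]: print(y,(c+Y*y/1000).round(4))
E
```

```text
t 0.15 tcp [0.146  0.6075 0.4041] tip [0.146  0.6073 0.2261] jaw 76.5 xax [-0.    -0.001 -1.   ] open_mm 91.8 F [ 0.1 -0.1  0.8] q [-1.44  0.44  0.03  1.57 -0.01  1.13 -0.08]
  d [ 0.2951 -0.4477 -0.1261] rot [7.000e-02 2.000e-02 4.342e+01]
  d [ 0.2951 -0.4477 -0.1261] rot [ 2.0000e-02 -8.0000e-02 -1.3658e+02]
t 0.15 tcp [0.146  0.6075 0.4041] tip [0.146  0.6073 0.2261] jaw 76.5 xax [-0.    -0.001 -1.   ] open_mm 91.8 F [ 0.1 -0.1  0.8] q [-1.44  0.44  0.03  1.57 -0.01  1.13 -0.08]
  d [ 0.2101 -0.2865 -0.1261] rot [7.000e-02 2.000e-02 4.682e+01]
  d [ 0.2101 -0.2865 -0.1261] rot [ 2.0000e-02 -8.0000e-02 -1.3318e+02]
88 [ 0.5482 -0.2413]
36 [ 0.503  -0.2671]
-8 [ 0.4649 -0.289 ]
-52 [ 0.4267 -0.3108]
-96 [ 0.3885 -0.3327]
```

Emit:
step_arm(
  increments=[0.021,-0.0287,-0.0126,0,0,4.68,0.06,0.021,-0.0287,-0.0126,0,0,4.68,0.06,0.021,-0.0287,-0.0126,0,0,4.68,0.06,0.021,-0.0287,-0.0126,0,0,4.68,0.06,0.021,-0.0287,-0.0126,0,0,4.68,0.06],
  grip_force=30,
)

```text
t: 0.65
tcp_pos: [0.2516, 0.4629, 0.3411]
tool_rot: [-0.062, 0.704, 0.062, 0.704]
contact_force: [1.4, -0.3, 0.7]
opening: 0.662
```

Emit:
step_arm(
  increments=[0.021,-0.0287,-0.0126,0,0,4.68,0.06,0.021,-0.0287,-0.0126,0,0,4.68,0.06,0.021,-0.0287,-0.0126,0,0,4.68,0.06,0.021,-0.0287,-0.0126,0,0,4.68,0.06,0.021,-0.0287,-0.0126,0,0,4.68,0.06],
)

```text
t: 1.15
tcp_pos: [0.3567, 0.3194, 0.2783]
tool_rot: [-0.204, 0.677, 0.204, 0.677]
contact_force: [1.1, 0.2, -0.0]
opening: 0.655
```

```bash
python3 w.py .3561 .321 .1 123.3; python3 -c "
from m import *
snap('wrist','w1.png')
r=snap('top','t1.png')
for o in objs(r,(205,250,400,355),0.012): print(o)
"
```

```text
t 1.15 tcp [0.3567 0.3194 0.2783] tip [0.3567 0.3195 0.1003] jaw 123.5 xax [ 0.  0. -1.] open_mm 60.1 F [ 1.1  0.2 -0. ] q [-0.77  0.36 -0.09  2.06  0.05  0.72  1.27]
  d [-0.0006  0.0016 -0.0003] rot [-0.01  0.   -0.19]
  d [-0.0006  0.0016 -0.0003] rot [-1.0000e-02 -1.0000e-02  1.7981e+02]
{'px': array([214., 255.]), 'area': 235, 'c': array([0.539 , 0.3643]), 'L': np.float32(0.0747), 'W': np.float32(0.0417), 'yaw': np.float32(-88.3), 'gold': 0}
{'px': array([327., 285.]), 'area': 357, 'c': array([0.4734, 0.0629]), 'L': np.float32(0.1407), 'W': np.float32(0.0297), 'yaw': np.float32(29.9), 'gold': 0}
{'px': array([364., 278.]), 'area': 302, 'c': array([ 0.4945, -0.0408]), 'L': np.float32(0.1364), 'W': np.float32(0.0168), 'yaw': np.float32(48.3), 'gold': 12}
{'px': array([291., 295.]), 'area': 287, 'c': array([0.441 , 0.1598]), 'L': np.float32(0.1362), 'W': np.float32(0.0159), 'yaw': np.float32(28.7), 'gold': 11}
{'px': array([232., 322.]), 'area': 2737, 'c': array([0.3629, 0.3179]), 'L': np.float32(0.2017), 'W': np.float32(0.1766), 'yaw': np.float32(-60.2), 'gold': 15}
```

View pics/w1.png

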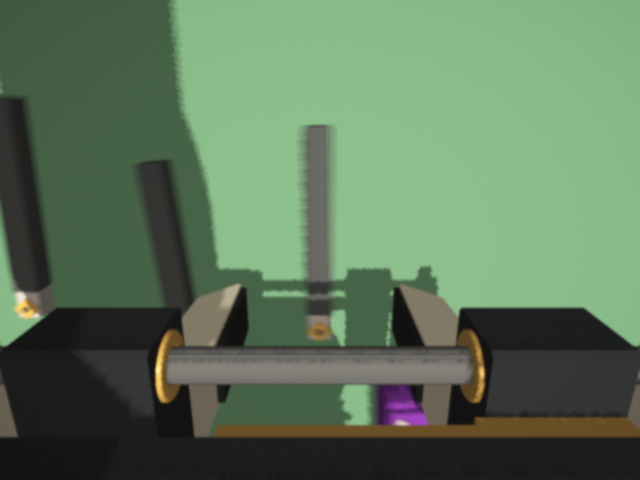

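The tool lies vertical in the wrist view at column ~318, tip at (319,335), tail at (317,126), centred between the fingers. I'll descend now.

```bash
python3 -c "
from h import *
r=dict(np.load('pics/wrist_last.npz'))
a=onz(r,317,126,.016);b=onz(r,319,338,.016);print(a,b,(a+b)/2,np.linalg.norm(a-b),np.degrees(np.arctan2(*(b-a)[[1,0]])))"
```

```text
[0.29971912 0.28055228 0.016     ] [0.41013358 0.35484433 0.016     ] [0.35492635 0.3176983  0.016     ] 0.1330814097733522 33.934525510199336
```

Emit:
step_arm(
  increments=[-0.0006,0.0016,-0.02,0,0,-0.2,0.05,0,0,-0.02,0,0,0,0.05,0,0,-0.02,0,0,0,0.05,0,0,-0.02,0,0,0,0.05,0,0,-0.01,0,0,0,0.05],
)

```text
t: 1.75
tcp_pos: [0.3549, 0.3224, 0.1874]
tool_rot: [-0.202, 0.678, 0.201, 0.677]
contact_force: [-0.1, 0.8, 1.0]
opening: 0.542
```

Emit:
step_arm(
  increments=[0.0005,-0.001,-0.0065,0,0,0,0.05,0,0,0,0,0,0,0.0,0,0,0,0,0,0,0.0,0,0,0,0,0,0,0.0,0,0,0,0,0,0,0.0],
  grip_force=35,
)

```text
t: 2.25
tcp_pos: [0.3561, 0.3215, 0.1829]
tool_rot: [-0.201, 0.677, 0.202, 0.678]
contact_force: [-0.8, -0.8, -0.2]
opening: 0.245
```

Emit:
step_arm(
  increments=[0,0,0.01,0,0,0,0,0,0,0.03,0,0,0,0,0,0,0.03,0,0,0,0,0,0,0.03,0,0,0,0,0,0,0.01,0,0,0,0],
)

```text
t: 2.75
tcp_pos: [0.3563, 0.3217, 0.2954]
tool_rot: [-0.2, 0.677, 0.202, 0.679]
contact_force: [-0.6, 0.3, -2.6]
opening: 0.163
```

```bash
python3 w.py .3885 -.3327 .1 29.8; python3 -c "
from m import *
snap('wrist','w2.png')
"
```

```text
t 2.75 tcp [0.3563 0.3217 0.2954] tip [0.3568 0.3223 0.1174] jaw 123.1 xax [ 0.003  0.003 -1.   ] open_mm 15.0 F [-0.6  0.3 -2.6] q [-0.77  0.34 -0.09  2.05  0.04  0.76  1.26]
  d [ 0.0322 -0.6544 -0.0174] rot [ -0.     0.28 -93.28]
  d [ 0.0322 -0.6544 -0.0174] rot [-0.28 -0.   86.72]
```

View pics/w2.png

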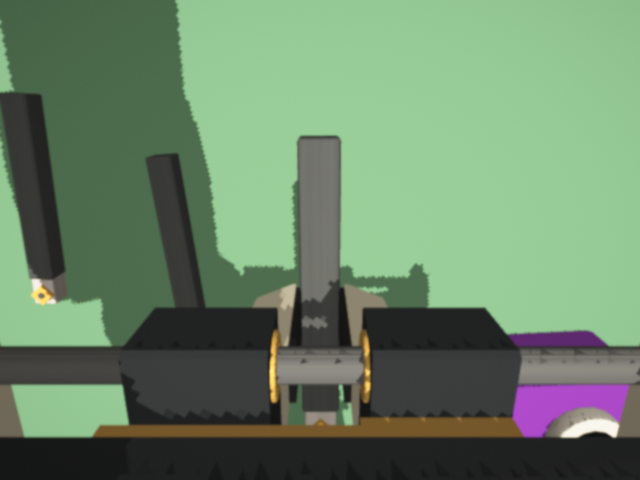

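```bash
python3 -c "
from h import *
r=dict(np.load('pics/wrist_last.npz'))
for z in (.12,.13,.135,.14,.15):
  a=onz(r,298,138,z);b=onz(r,340.5,138,z);m=onz(r,319,138,z);t=onz(r,320,420,z);print(z,np.linalg.norm(a-b),m,np.linalg.norm(t-m), np.degrees(np.arctan2(*(t-m)[[1,0]])))"; python3 -c "
from h import *
a=cv2.imread('pics/w2.png')[120:330,240:400];cv2.imwrite('pics/w2c.png',cv2.resize(a,None,fx=2.8,fy=2.8))
r=snap('side');a=r['img'][:,:,::-1][200:480,280:640];cv2.imwrite('pics/s2c.png',cv2.resize(a,None,fx=2,fy=2))"
```

```text
0.12 0.015197317771565973 [0.29908423 0.28481643 0.12      ] 0.12253449623855853 33.25412821958448
0.13 0.014213851185002345 [0.29843749 0.28439116 0.13      ] 0.11460490072944222 33.25412821958447
0.135 0.013722117891720585 [0.29811413 0.28417852 0.135     ] 0.11064010297488402 33.25412821958447
0.14 0.013230384598438795 [0.29779076 0.28396588 0.14      ] 0.10667530522032594 33.25412821958447
0.15 0.012246918011875168 [0.29714402 0.28354061 0.15      ] 0.0987457097112096 33.2541282195845
```

View pics/s2c.png

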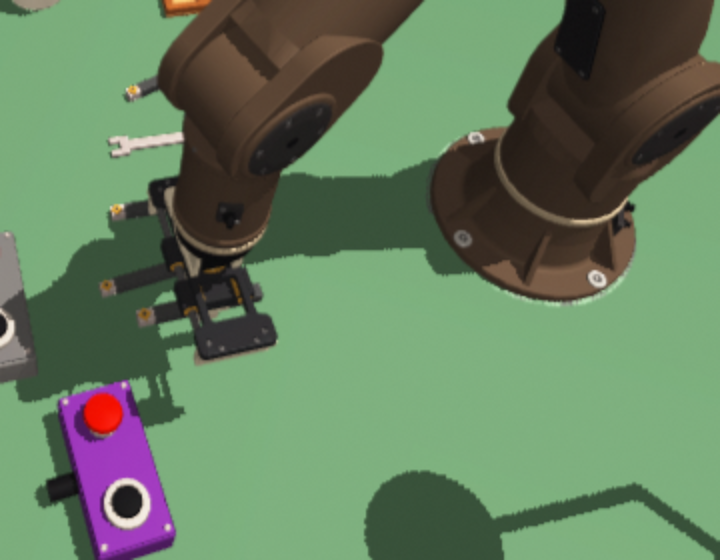

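The jaws only closed fully during the lift, so the grip is shallow. I'll set the tool down and regrip it deeper.

Emit:
step_arm(
  increments=[0,0,-0.03,0,0,0,0,0,0,-0.03,0,0,0,0,0,0,-0.03,0,0,0,0,0,0,-0.012,0,0,0,0,0,0,0,0,0,0,0],
)

```text
t: 3.35
tcp_pos: [0.3554, 0.3206, 0.1883]
tool_rot: [-0.202, 0.679, 0.201, 0.677]
contact_force: [-0.6, 0.5, -3.3]
opening: 0.167
```

```bash
python3 w.py .3561 .321 .003 123.3
```

```text
t 3.35 tcp [0.3554 0.3206 0.1883] tip [0.355  0.3201 0.0103] jaw 123.1 xax [-0.003 -0.003 -1.   ] open_mm 15.4 F [-0.6  0.5 -3.3] q [-0.79  0.52 -0.07  2.13  0.08  0.5   1.23]
  d [ 0.0007  0.0004 -0.0073] rot [ 0.17 -0.15  0.22]
  d [ 0.0007  0.0004 -0.0073] rot [  -0.23   -0.26 -179.78]
```

Emit:
step_arm(
  increments=[0,0,-0.003,0,0,0,0,0,0,-0.003,0,0,0,0,0,0,0,0,0,0,0,0,0,0,0,0,0,0.0,0,0,0,0,0,0,0],
)

```text
t: 3.85
tcp_pos: [0.356, 0.3212, 0.1857]
tool_rot: [-0.201, 0.678, 0.201, 0.678]
contact_force: [-4.1, -4.7, 23.5]
opening: 0.172
```

```bash
python3 w.py .3561 .321 .003 123.3
```

```text
t 3.85 tcp [0.356  0.3212 0.1857] tip [0.3561 0.3213 0.0077] jaw 123.1 xax [ 0.001  0.001 -1.   ] open_mm 15.8 F [-4.1 -4.7 23.5] q [-0.79  0.52 -0.07  2.13  0.08  0.49  1.23]
  d [ 0.0001 -0.0002 -0.0047] rot [-0.03  0.05  0.22]
  d [ 0.0001 -0.0002 -0.0047] rot [ 8.0000e-02  5.0000e-02 -1.7978e+02]
```

Emit:
step_arm(
  increments=[0,0,0.002,0,0,0,0.03,0,0,0,0,0,0,0.03,0,0,-0.002,0,0,0,0.03,0,0,-0.0015,0,0,0,0.03,0,0,0,0,0,0.2,0],
)

```text
t: 4.35
tcp_pos: [0.3558, 0.3212, 0.1823]
tool_rot: [-0.203, 0.678, 0.202, 0.677]
contact_force: [0.4, -0.2, -0.5]
opening: 0.281
```

Emit:
step_arm(
  increments=[0,0,0,0,0,0,0,0,0,0,0,0,0,0,0,0,0,0,0,0,0,0,0,0,0,0,0,0,0,0,0,0,0,0,0],
)

```text
t: 4.85
tcp_pos: [0.3559, 0.3212, 0.1827]
tool_rot: [-0.203, 0.678, 0.202, 0.677]
contact_force: [-0.1, 0.2, -2.6]
opening: 0.167
```

```bash
python3 w.py .3561 .321 .003 123.3
```

```text
t 4.85 tcp [0.3559 0.3212 0.1827] tip [0.3558 0.3212 0.0047] jaw 123.3 xax [-0. -0. -1.] open_mm 15.3 F [-0.1  0.2 -2.6] q [-0.79  0.53 -0.07  2.13  0.08  0.48  1.23]
  d [ 0.0002 -0.0002 -0.0017] rot [ 0.01 -0.01  0.02]
  d [ 0.0002 -0.0002 -0.0017] rot [-2.0000e-02 -1.0000e-02 -1.7998e+02]
```

Emit:
step_arm(
  increments=[0,0,0.02,0,0,0,0,0.005,0,0.03,0,0,0,0,0.01,0,0.03,0,0,0,0,0.01,0,0.015,0,0,0,0,0.01,0,0,0,0,0,0],
)

```text
t: 5.35
tcp_pos: [0.3919, 0.3218, 0.2798]
tool_rot: [-0.202, 0.676, 0.203, 0.679]
contact_force: [0.2, 0.9, -3.2]
opening: 0.166
```

Emit:
step_arm(
  increments=[0.011,-0.0436,0,0,0,-6.23,0,0.011,-0.0436,0,0,0,-6.23,0,0.011,-0.0436,0,0,0,-6.23,0,0.011,-0.0436,0,0,0,-6.23,0,0.011,-0.0436,0,0,0,-6.23,0],
)

```text
t: 5.85
tcp_pos: [0.4458, 0.1013, 0.2766]
tool_rot: [-0.012, 0.707, 0.011, 0.707]
contact_force: [0.5, 0.3, -2.5]
opening: 0.167
```

Emit:
step_arm(
  increments=[0,-0.0436,0,0,0,-6.23,0,0,-0.0436,0,0,0,-6.23,0,0,-0.0436,0,0,0,-6.23,0,0,-0.0436,0,0,0,-6.23,0,0,-0.0436,0,0,0,-6.23,0],
)

```text
t: 6.35
tcp_pos: [0.4453, -0.1165, 0.2767]
tool_rot: [0.178, 0.685, -0.179, 0.684]
contact_force: [-0.0, 0.9, -3.0]
opening: 0.17
```

Emit:
step_arm(
  increments=[-0.0114,-0.0436,0,0,0,-6.23,0,-0.0114,-0.0436,0,0,0,-6.23,0,-0.0114,-0.0436,0,0,0,-6.23,0,-0.0114,-0.0436,0,0,0,-6.23,0,-0.0114,-0.0436,0,0,0,-6.23,0],
)

```text
t: 6.85
tcp_pos: [0.3879, -0.3342, 0.2766]
tool_rot: [0.355, 0.612, -0.356, 0.611]
contact_force: [0.9, -0.4, -2.5]
opening: 0.166
```

```bash
python3 w.py .3885 -.3327 .06 29.8; python3 -c "
from m import *
r=snap('wrist','w3.png')
r=snap('top','t3.png')
for o in objs(r,(205,250,400,355),0.012): print(o)
"
```

```text
t 6.85 tcp [ 0.3879 -0.3342  0.2766] tip [ 0.3876 -0.3342  0.0986] jaw 29.6 xax [-0.002  0.    -1.   ] open_mm 15.2 F [ 0.9 -0.4 -2.5] q [ 0.27  0.43  0.45  2.02 -0.27  0.75  1.4 ]
  d [ 0.0006  0.0015 -0.0386] rot [-0.01 -0.1   0.21]
  d [ 0.0006  0.0015 -0.0386] rot [-1.6000e-01  2.0000e-02 -1.7979e+02]
{'px': array([214., 255.]), 'area': 235, 'c': array([0.539 , 0.3643]), 'L': np.float32(0.0747), 'W': np.float32(0.0417), 'yaw': np.float32(-88.3), 'gold': 0}
{'px': array([364., 278.]), 'area': 307, 'c': array([ 0.4944, -0.0406]), 'L': np.float32(0.1362), 'W': np.float32(0.0174), 'yaw': np.float32(48.4), 'gold': 10}
{'px': array([327., 284.]), 'area': 355, 'c': array([0.4739, 0.0631]), 'L': np.float32(0.1397), 'W': np.float32(0.0296), 'yaw': np.float32(29.8), 'gold': 0}
{'px': array([291., 295.]), 'area': 294, 'c': array([0.4411, 0.1597]), 'L': np.float32(0.1363), 'W': np.float32(0.0163), 'yaw': np.float32(29.8), 'gold': 11}
{'px': array([256., 301.]), 'area': 303, 'c': array([0.4232, 0.2547]), 'L': np.float32(0.1367), 'W': np.float32(0.0166), 'yaw': np.float32(37.4), 'gold': 12}
```

View pics/w3.png

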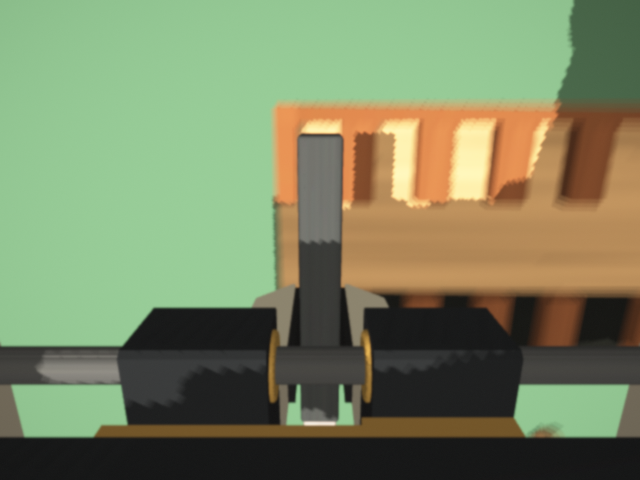

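```bash
cat > tr.py <<'E'
from h import *
c=np.array([.4718,-.2850]);a=np.radians(-60.2)
def tray(p,c=c,a=a):
    X=np.array([np.cos(a),np.sin(a)]);Y=np.array([-X[1],X[0]]);d=np.array(p[:2])-c;return np.array([d@X,d@Y])*1000
E
python3 - <<'E'
from tr import *
r=dict(np.load('pics/wrist_last.npz'))
a=cv2.imread('pics/w3.png')[90:310,260:640]
cv2.imwrite('pics/w3c.png',cv2.resize(a,None,fx=2.1,fy=2.1))
for u,v,z in [(275,110,.018),(275,180,.018),(418,195,.018),(495,195,.018),(418,140,.018),(495,140,.018),(300,104,.018),(500,104,.018)]: print(u,v,tray(onz(r,u,v,z)).round(1))
E
```

```text
275 110 [ -77.5 -121.3]
275 180 [ -39.5 -122.7]
418 195 [-30.5 -41. ]
495 195 [-30.4   3. ]
418 140 [-61.3 -43. ]
495 140 [-61.2  -0.6]
300 104 [ -80.5 -107.8]
500 104 [-80.1  -0.2]
```

View pics/w3c.png

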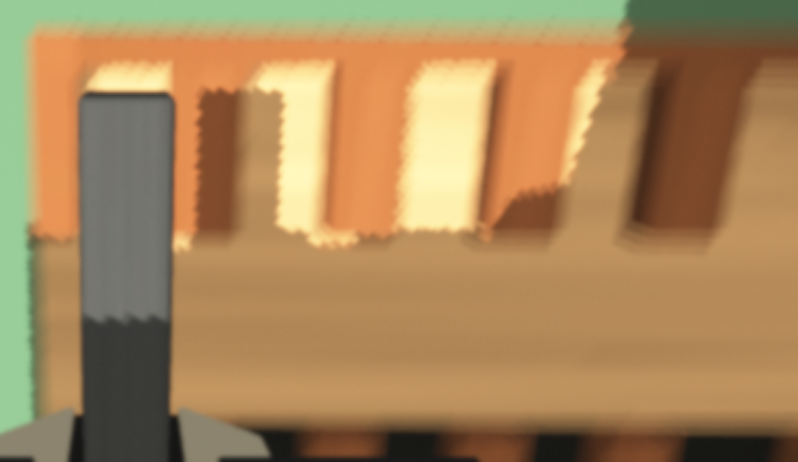

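Emit:
step_arm(
  increments=[0.0004,0.001,-0.02,0,0,0.2,0,0,0,-0.02,0,0,0,0,0,0,-0.02,0,0,0,0,0,0,-0.008,0,0,0,0,0,0,0,0,0,0,0],
)

```text
t: 7.45
tcp_pos: [0.3888, -0.3312, 0.2082]
tool_rot: [0.353, 0.614, -0.353, 0.611]
contact_force: [-0.4, 1.0, -2.2]
opening: 0.172
```

```bash
python3 w.py .3878 -.3331 .011 29.8; python3 -c "
from m import *
r=snap('wrist','w4.png')
a=r['img'][90:310,220:600,::-1]
cv2.imwrite('pics/w4c.png',cv2.resize(a,None,fx=2.1,fy=2.1))
"
```

```text
t 7.45 tcp [ 0.3888 -0.3312  0.2082] tip [ 0.3883 -0.331   0.0302] jaw 30.0 xax [-0.003  0.001 -1.   ] open_mm 15.8 F [-0.4  1.  -2.2] q [ 0.32  0.54  0.38  2.07 -0.34  0.6   1.47]
  d [-0.001  -0.0019 -0.0192] rot [-0.08 -0.17 -0.25]
  d [-0.001  -0.0019 -0.0192] rot [ 2.7000e-01 -1.3000e-01  1.7975e+02]
```

View pics/w4c.png

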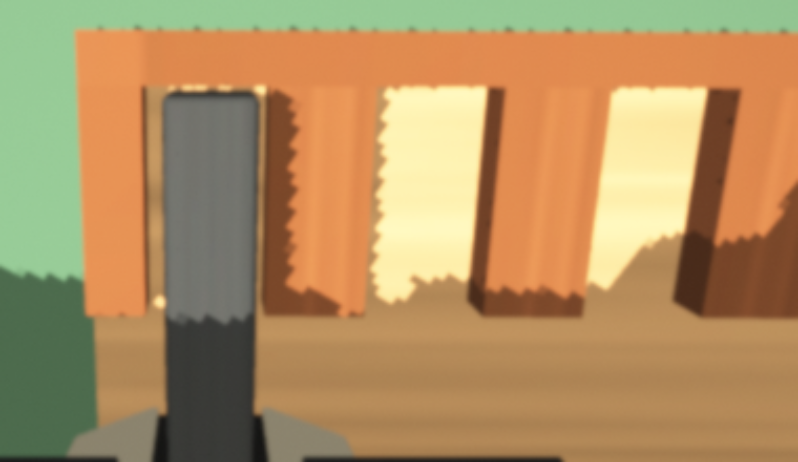

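Emit:
step_arm(
  increments=[-0.001,-0.0018,0,0,0,-0.2,0,0,0,-0.006,0,0,0,0,0,0,-0.006,0,0,0,0,0,0,-0.006,0,0,0,0,0,0,-0.001,0,0,0,0],
)

```text
t: 8.0
tcp_pos: [0.3881, -0.3332, 0.19]
tool_rot: [0.354, 0.612, -0.354, 0.611]
contact_force: [-1.3, 0.6, -2.9]
opening: 0.17
```

```bash
python3 w.py .3878 -.3331 .011 29.8; python3 -c "
from m import *
r=snap('wrist','w5.png')
a=r['img'][90:310,220:600,::-1]
cv2.imwrite('pics/w5c.png',cv2.resize(a,None,fx=2.1,fy=2.1))
"
```

```text
t 8.0 tcp [ 0.3881 -0.3332  0.19  ] tip [ 0.388  -0.3331  0.012 ] jaw 29.8 xax [-0.001  0.001 -1.   ] open_mm 15.6 F [-1.3  0.6 -2.9] q [ 0.34  0.57  0.36  2.08 -0.37  0.56  1.49]
  d [-0.0003  0.0001 -0.001 ] rot [-0.04 -0.05 -0.04]
  d [-0.0003  0.0001 -0.001 ] rot [ 8.0000e-02 -6.0000e-02  1.7996e+02]
```

View pics/w5c.png

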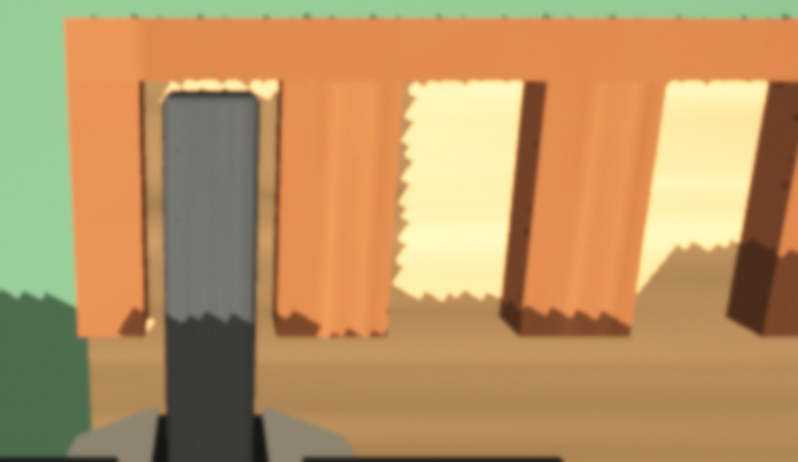

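Emit:
step_arm(
  increments=[0,0,-0.0015,0,0,0,0,0,0,0,0,0,0,0.026,0,0,0,0,0,0,0.026,0,0,0,0,0,0,0.026,0,0,0.005,0,0,0,0.026],
)

```text
t: 8.55
tcp_pos: [0.3882, -0.3334, 0.1942]
tool_rot: [0.354, 0.612, -0.354, 0.612]
contact_force: [0.1, 1.6, 0.2]
opening: 0.28
```

Emit:
step_arm(
  increments=[0,0,0.01,0,0,0,0.026,0,0,0.02,0,0,0,0.026,0,0,0.02,0,0,0,0.05,0,0,0.03,0,0,0,0.05,0.01,0.01,0,0,0,0,0.05],
)

```text
t: 9.05
tcp_pos: [0.3981, -0.3256, 0.2783]
tool_rot: [0.355, 0.609, -0.356, 0.613]
contact_force: [0.2, -0.7, 0.4]
opening: 0.498
```

```bash
python3 w.py .4235 .2545 .08 127.4; python3 -c "
from m import *
r=snap('wrist','w6.png')
"
```

```text
t 9.05 tcp [ 0.3981 -0.3256  0.2783] tip [ 0.3989 -0.3263  0.1003] jaw 29.6 xax [ 0.005 -0.004 -1.   ] open_mm 45.7 F [ 0.2 -0.7  0.4] q [ 0.24  0.43  0.46  2.02 -0.27  0.75  1.38]
  d [ 0.0254  0.5801 -0.0203] rot [-7.000e-02  4.000e-01  9.776e+01]
  d [ 0.0254  0.5801 -0.0203] rot [ 3.800e-01  7.000e-02 -8.224e+01]
```

View pics/w6.png

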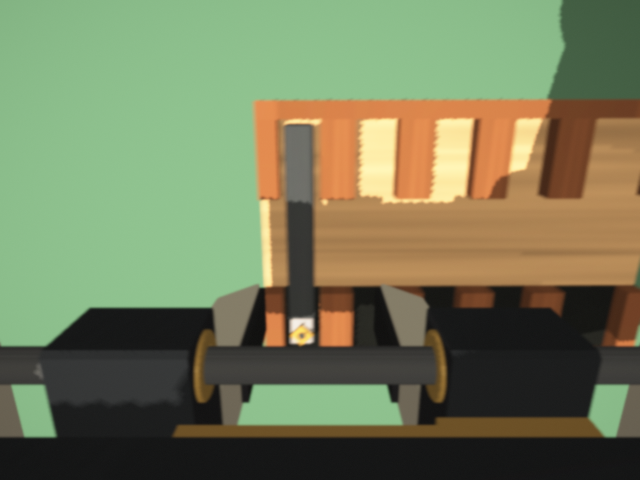

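Emit:
step_arm(
  increments=[0.01,0.0387,0,0,0,6.52,0.05,0.01,0.0387,0,0,0,6.52,0.05,0.01,0.0387,0,0,0,6.52,0.05,0.01,0.0387,0,0,0,6.52,0.05,0.01,0.0387,0,0,0,6.52,0.05],
)

```text
t: 9.6
tcp_pos: [0.4483, -0.128, 0.2739]
tool_rot: [0.167, 0.687, -0.167, 0.687]
contact_force: [0.4, -0.2, -0.2]
opening: 0.545
```

Emit:
step_arm(
  increments=[0,0.0387,0,0,0,6.52,0.05,0,0.0387,0,0,0,6.52,0.05,0,0.0387,0,0,0,6.52,0.05,0,0.0387,0,0,0,6.52,0.05,0,0.0387,0,0,0,6.52,0.05],
)

```text
t: 10.1
tcp_pos: [0.4478, 0.0654, 0.274]
tool_rot: [-0.033, 0.707, 0.033, 0.706]
contact_force: [0.9, -0.0, -0.5]
opening: 0.543
```

Emit:
step_arm(
  increments=[-0.005,0.0387,-0.004,0,0,6.52,0.05,-0.005,0.0387,-0.004,0,0,6.52,0.05,-0.005,0.0387,-0.004,0,0,6.52,0.05,-0.005,0.0387,-0.004,0,0,6.52,0.05,-0.005,0.0387,-0.004,0,0,6.52,0.05],
)

```text
t: 10.6
tcp_pos: [0.4225, 0.2587, 0.2537]
tool_rot: [-0.23, 0.669, 0.23, 0.668]
contact_force: [1.0, -0.3, -0.1]
opening: 0.549
```

```bash
python3 -c "
from m import *
r=snap('wrist','w7.png')
"; python3 w.py .4235 .2545 .004 127.4
```

```text
t 10.65 tcp [0.4211 0.2654 0.2536] tip [0.421  0.2662 0.0756] jaw 128.7 xax [-0.001  0.005 -1.   ] open_mm 50.0 F [-0.7  7.9  1. ] q [-0.6   0.43 -0.09  2.04  0.05  0.67  1.53]
  d [ 0.0024 -0.0109 -0.0716] rot [-0.26 -0.03 -1.31]
  d [ 0.0024 -0.0109 -0.0716] rot [ 5.0000e-02 -4.1000e-01  1.7868e+02]
```

View pics/w7.png

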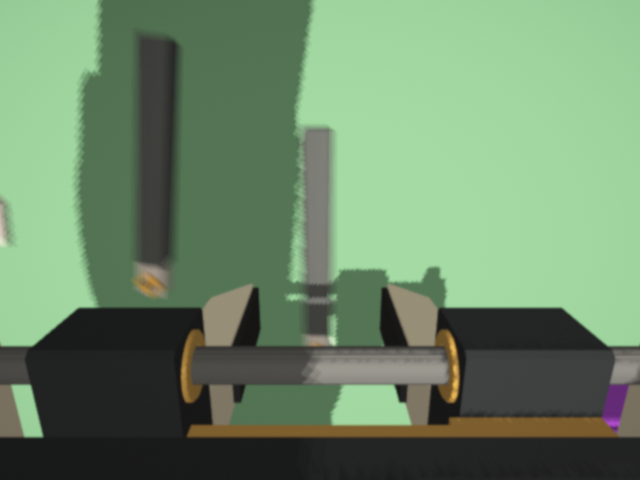

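Emit:
step_arm(
  increments=[0,0,-0.01,0,0,0,0.05,0,0,-0.01,0,0,0,0.05,0,0,-0.01,0,0,0,0.05,0,0,0,0,0,0,0.05,0,0,0,0,0,0,0.05],
)

```text
t: 11.15
tcp_pos: [0.4235, 0.2561, 0.2239]
tool_rot: [-0.228, 0.67, 0.227, 0.669]
contact_force: [0.2, -1.2, -0.4]
opening: 0.548
```

```bash
python3 -c "
from m import *
r=snap('wrist','w8.png')
"; python3 w.py .4235 .2545 .004 127.4
```

```text
t 11.2 tcp [0.4236 0.2564 0.2242] tip [0.4235 0.2563 0.0462] jaw 127.6 xax [-0. -0. -1.] open_mm 50.1 F [ 0.6 -0.3  0.7] q [-0.6   0.47 -0.07  2.07  0.06  0.6   1.52]
  d [-0.0001 -0.0019 -0.0422] rot [ 0.02 -0.01 -0.16]
  d [-0.0001 -0.0019 -0.0422] rot [1.0000e-02 3.0000e-02 1.7984e+02]
```

View pics/w8.png

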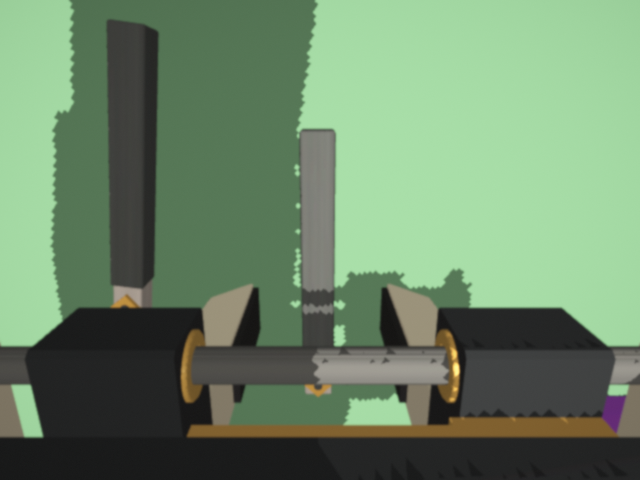

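Emit:
step_arm(
  increments=[0,-0.0018,-0.012,0,0,-0.2,0.04,0,0,-0.012,0,0,0,0.04,0,0,-0.012,0,0,0,0.04,0,0,-0.0065,0,0,0,0.04,0,0,0,0,0,0,0.03],
)

```text
t: 11.7
tcp_pos: [0.4229, 0.255, 0.1804]
tool_rot: [-0.227, 0.67, 0.227, 0.669]
contact_force: [-0.5, -0.5, -0.0]
opening: 0.395
```

Emit:
step_arm(
  increments=[0,0,0,0,0,0,0,0,0,0,0,0,0,0,0,0,0,0,0,0,0,0,0,0,0,0,0,0,0,0,0,0,0,0,0],
)

```text
t: 12.2
tcp_pos: [0.4235, 0.2553, 0.1821]
tool_rot: [-0.227, 0.669, 0.227, 0.67]
contact_force: [0.4, -1.0, 2.9]
opening: 0.169
```

```bash
python3 w.py .4266 -.3112 .08 29.8
```

```text
t 12.2 tcp [0.4235 0.2553 0.1821] tip [0.4236 0.2554 0.0041] jaw 127.4 xax [ 0.001  0.001 -1.   ] open_mm 15.5 F [ 0.4 -1.   2.9] q [-0.6   0.54 -0.07  2.1   0.07  0.5   1.5 ]
  d [ 0.0031 -0.5665  0.0759] rot [ 1.000e-02  5.000e-02 -9.763e+01]
  d [ 0.0031 -0.5665  0.0759] rot [-5.000e-02  1.000e-02  8.237e+01]
```

Emit:
step_arm(
  increments=[0,0,0.015,0,0,0,0,0,0,0.02,0,0,0,0,0,0,0.02,0,0,0,0,0,0,0.02,0,0,0,0,0,0,0.005,0,0,0,0],
)

```text
t: 12.7
tcp_pos: [0.4237, 0.2554, 0.2634]
tool_rot: [-0.227, 0.669, 0.227, 0.671]
contact_force: [1.2, -0.3, -2.8]
opening: 0.168
```

Emit:
step_arm(
  increments=[0.008,-0.0378,0,0,0,-6.51,0,0.008,-0.0378,0,0,0,-6.51,0,0.008,-0.0378,0,0,0,-6.51,0,0.008,-0.0378,0,0,0,-6.51,0,0.008,-0.0378,0,0,0,-6.51,0],
)

```text
t: 13.2
tcp_pos: [0.4631, 0.0647, 0.2611]
tool_rot: [-0.029, 0.707, 0.028, 0.706]
contact_force: [1.1, 0.8, -3.1]
opening: 0.169
```

Emit:
step_arm(
  increments=[0,-0.0378,0,0,0,-6.51,0,0,-0.0378,0,0,0,-6.51,0,0,-0.0378,0,0,0,-6.51,0,0,-0.0378,0,0,0,-6.51,0,0,-0.0378,0,0,0,-6.51,0],
)

```text
t: 13.7
tcp_pos: [0.4628, -0.1242, 0.261]
tool_rot: [0.17, 0.687, -0.171, 0.686]
contact_force: [0.4, 0.3, -2.3]
opening: 0.17
```

Emit:
step_arm(
  increments=[-0.0075,-0.0378,0,0,0,-6.51,0,-0.0075,-0.0378,0,0,0,-6.51,0,-0.0075,-0.0378,0,0,0,-6.51,0,-0.0075,-0.0378,0,0,0,-6.51,0,-0.0075,-0.0378,0,0,0,-6.51,0],
)

```text
t: 14.2
tcp_pos: [0.4251, -0.313, 0.261]
tool_rot: [0.356, 0.611, -0.356, 0.611]
contact_force: [0.5, 0.1, -3.0]
opening: 0.17
```

Emit:
step_arm(
  increments=[0,0,-0.02,0,0,0,0,0,0,-0.02,0,0,0,0,0,0,-0.01,0,0,0,0,0,0,0,0,0,0,0,0,0,0,0,0,0,0],
)

```text
t: 14.7
tcp_pos: [0.4259, -0.3117, 0.2118]
tool_rot: [0.355, 0.612, -0.355, 0.612]
contact_force: [-0.2, -0.3, -2.8]
opening: 0.172
```

```bash
python3 w.py .4260 -.3112 .011 29.8; python3 -c "
from m import *
r=snap('wrist','w9.png')
r=snap('top','t9.png')
for o in objs(r,(205,250,400,355),0.012): print(o)
"
```

```text
t 14.7 tcp [ 0.4259 -0.3117  0.2118] tip [ 0.4259 -0.3116  0.0338] jaw 29.8 xax [-0.  0. -1.] open_mm 15.8 F [-0.2 -0.3 -2.8] q [ 0.25  0.55  0.39  2.03 -0.34  0.63  1.38]
  d [ 0.0001  0.0005 -0.0228] rot [-0.01 -0.02 -0.  ]
  d [ 0.0001  0.0005 -0.0228] rot [ 4.0e-02 -1.0e-02  1.8e+02]
{'px': array([214., 255.]), 'area': 235, 'c': array([0.539 , 0.3643]), 'L': np.float32(0.0747), 'W': np.float32(0.0417), 'yaw': np.float32(-88.3), 'gold': 0}
{'px': array([327., 285.]), 'area': 360, 'c': array([0.4734, 0.0629]), 'L': np.float32(0.1407), 'W': np.float32(0.0297), 'yaw': np.float32(29.9), 'gold': 0}
{'px': array([364., 278.]), 'area': 302, 'c': array([ 0.494 , -0.0404]), 'L': np.float32(0.1364), 'W': np.float32(0.0175), 'yaw': np.float32(48.3), 'gold': 10}
{'px': array([291., 295.]), 'area': 294, 'c': array([0.4411, 0.1597]), 'L': np.float32(0.1363), 'W': np.float32(0.0163), 'yaw': np.float32(29.8), 'gold': 11}
```

View pics/w9.png

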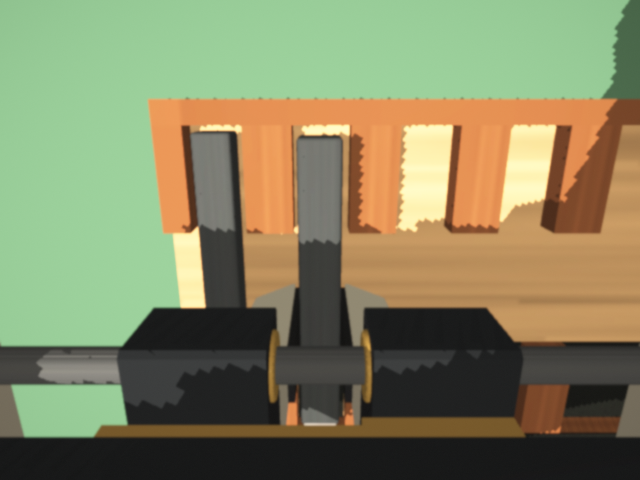

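Emit:
step_arm(
  increments=[0,0.0003,-0.007,0,0,0,0,0,0,-0.007,0,0,0,0,0,0,-0.006,0,0,0,0,0,0,-0.003,0,0,0,0,0,0,0,0,0,0,0],
)

```text
t: 15.3
tcp_pos: [0.4257, -0.3115, 0.1884]
tool_rot: [0.355, 0.612, -0.355, 0.611]
contact_force: [0.1, -0.2, -2.6]
opening: 0.174
```

```bash
python3 w.py .4260 -.3112 .011 29.8; python3 -c "
from m import *
r=snap('wrist','w10.png')
"
```

```text
t 15.3 tcp [ 0.4257 -0.3115  0.1884] tip [ 0.4256 -0.3114  0.0104] jaw 29.8 xax [-0.001  0.    -1.   ] open_mm 16.0 F [ 0.1 -0.2 -2.6] q [ 0.27  0.59  0.36  2.04 -0.37  0.58  1.4 ]
  d [0.0003 0.0003 0.0006] rot [-0.03 -0.03  0.03]
  d [0.0003 0.0003 0.0006] rot [-5.0000e-02  4.0000e-02 -1.7997e+02]
```

View pics/w10.png

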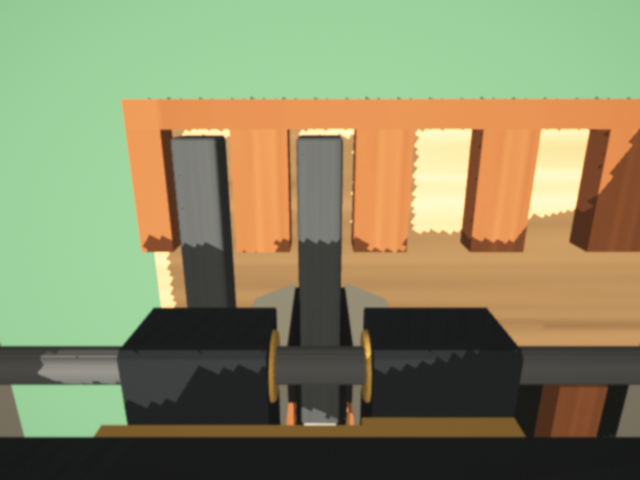

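Emit:
step_arm(
  increments=[0,0,-0.001,0,0,0,0,0,0,0,0,0,0,0.026,0,0,0,0,0,0,0.026,0,0,0,0,0,0,0.026,0,0,0.005,0,0,0,0.026],
)

```text
t: 15.85
tcp_pos: [0.4257, -0.3114, 0.1925]
tool_rot: [0.355, 0.612, -0.355, 0.611]
contact_force: [0.6, -0.3, -0.4]
opening: 0.284
```

Emit:
step_arm(
  increments=[0,0,0.01,0,0,0,0.026,0,0,0.02,0,0,0,0.026,0,0,0.02,0,0,0,0.04,0,0,0.02,0,0,0,0.05,0,0,0,0,0,0,0.05],
)

```text
t: 16.35
tcp_pos: [0.4265, -0.3122, 0.2658]
tool_rot: [0.355, 0.61, -0.355, 0.613]
contact_force: [0.5, -0.1, 0.0]
opening: 0.499
```

```bash
python3 w.py .4411 .1597 .07 119.8; python3 -c "
from m import *
r=snap('wrist','w11.png')
"
```

```text
t 16.35 tcp [ 0.4265 -0.3122  0.2658] tip [ 0.4273 -0.3126  0.0878] jaw 29.8 xax [ 0.004 -0.002 -1.   ] open_mm 45.8 F [ 0.5 -0.1  0. ] q [ 0.21  0.47  0.44  1.99 -0.29  0.74  1.34]
  d [ 0.0146  0.4719 -0.0178] rot [-9.000e-02  2.900e-01  9.002e+01]
  d [ 0.0146  0.4719 -0.0178] rot [  0.29   0.09 -89.98]
```

View pics/w11.png

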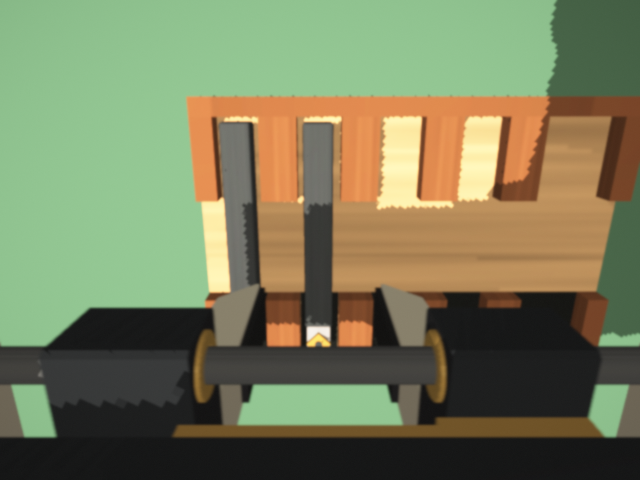

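Emit:
step_arm(
  increments=[0.001,0.0315,0,0,0,6,0.05,0.001,0.0315,0,0,0,6,0.05,0.001,0.0315,0,0,0,6,0.05,0.001,0.0315,0,0,0,6,0.05,0.001,0.0315,0,0,0,6,0.05],
)

```text
t: 16.9
tcp_pos: [0.4304, -0.1527, 0.2624]
tool_rot: [0.183, 0.683, -0.183, 0.683]
contact_force: [-0.1, 0.2, 0.0]
opening: 0.547
```

Emit:
step_arm(
  increments=[0.001,0.0315,0,0,0,6,0.05,0.001,0.0315,0,0,0,6,0.05,0.001,0.0315,0,0,0,6,0.05,0.001,0.0315,0,0,0,6,0.05,0.001,0.0315,0,0,0,6,0.05],
)

```text
t: 17.4
tcp_pos: [0.4354, 0.0048, 0.2624]
tool_rot: [-0.0, 0.707, 0.0, 0.707]
contact_force: [0.7, -0.8, 0.1]
opening: 0.545
```

Emit:
step_arm(
  increments=[0.001,0.0315,0,0,0,6,0.05,0.001,0.0315,0,0,0,6,0.05,0.001,0.0315,0,0,0,6,0.05,0.001,0.0315,0,0,0,6,0.05,0.001,0.0315,0,0,0,6,0.05],
)

```text
t: 17.9
tcp_pos: [0.4404, 0.1622, 0.2624]
tool_rot: [-0.183, 0.683, 0.183, 0.683]
contact_force: [0.0, 0.2, -0.3]
opening: 0.546
```

Emit:
step_arm(
  increments=[0,0,-0.015,0,0,0,0.05,0,0,-0.015,0,0,0,0.05,0,0,-0.01,0,0,0,0.05,0,0,0,0,0,0,0.05,0,0,0,0,0,0,0.05],
)

```text
t: 18.4
tcp_pos: [0.4408, 0.1608, 0.2227]
tool_rot: [-0.182, 0.684, 0.182, 0.683]
contact_force: [-1.0, 1.0, 0.2]
opening: 0.543
```

```bash
python3 -c "
from m import *
r=snap('wrist','w12.png')
"; python3 w.py .4411 .1597 .004 119.8
```

```text
t 18.45 tcp [0.441  0.1608 0.223 ] tip [0.441  0.1609 0.045 ] jaw 119.8 xax [ 0.  0. -1.] open_mm 50.1 F [-0.1 -0.1  0.7] q [-0.44  0.44 -0.03  2.13  0.03  0.57  1.6 ]
  d [ 0.0001 -0.0011 -0.041 ] rot [-0.    0.01  0.04]
  d [ 0.0001 -0.0011 -0.041 ] rot [ 1.0000e-02  1.0000e-02 -1.7996e+02]
```

View pics/w12.png

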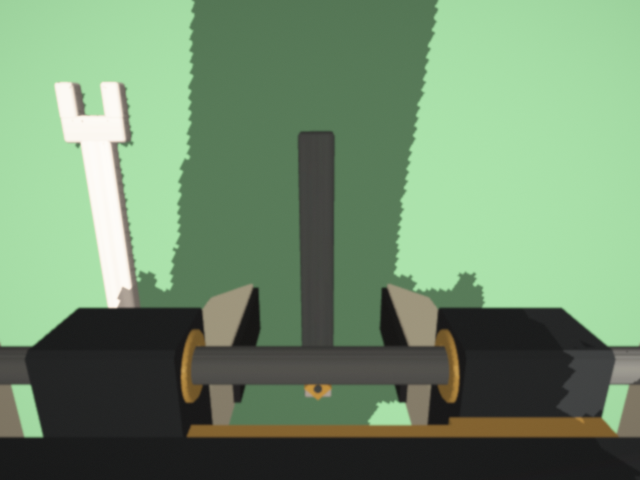

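Emit:
step_arm(
  increments=[0,-0.001,-0.012,0,0,0,0.04,0,0,-0.012,0,0,0,0.04,0,0,-0.011,0,0,0,0.04,0,0,-0.0065,0,0,0,0.04,0,0,0,0,0,0,0.03],
)

```text
t: 18.95
tcp_pos: [0.4405, 0.1599, 0.1803]
tool_rot: [-0.182, 0.684, 0.182, 0.683]
contact_force: [-0.3, -0.1, 0.1]
opening: 0.389
```

Emit:
step_arm(
  increments=[0,0,0,0,0,0,0,0,0,0,0,0,0,0,0,0,0,0,0,0,0,0,0,0,0,0,0,0,0,0,0,0,0,0,0],
)

```text
t: 19.45
tcp_pos: [0.441, 0.1601, 0.1816]
tool_rot: [-0.182, 0.683, 0.182, 0.684]
contact_force: [-0.1, -0.6, 3.6]
opening: 0.167
```

```bash
python3 w.py .4642 -.2894 .08 29.8
```

```text
t 19.45 tcp [0.441  0.1601 0.1816] tip [0.4411 0.1601 0.0036] jaw 119.8 xax [ 0.001  0.    -1.   ] open_mm 15.4 F [-0.1 -0.6  3.6] q [-0.44  0.52 -0.03  2.16  0.03  0.46  1.6 ]
  d [ 0.0232 -0.4495  0.0764] rot [ 1.000e-02  4.000e-02 -8.998e+01]
  d [ 0.0232 -0.4495  0.0764] rot [-4.000e-02  1.000e-02  9.002e+01]
```

Emit:
step_arm(
  increments=[0,0,0.015,0,0,0,0,0,0,0.02,0,0,0,0,0,0,0.02,0,0,0,0,0,0,0.02,0,0,0,0,0,0,0.005,0,0,0,0],
)

```text
t: 19.95
tcp_pos: [0.4412, 0.1602, 0.2628]
tool_rot: [-0.182, 0.682, 0.182, 0.684]
contact_force: [-0.1, -0.2, -2.1]
opening: 0.172
```

Emit:
step_arm(
  increments=[0.0015,-0.03,0,0,0,-6,0,0.0015,-0.03,0,0,0,-6,0,0.0015,-0.03,0,0,0,-6,0,0.0015,-0.03,0,0,0,-6,0,0.0015,-0.03,0,0,0,-6,0],
)

```text
t: 20.45
tcp_pos: [0.4479, 0.0088, 0.2605]
tool_rot: [0.003, 0.707, -0.003, 0.707]
contact_force: [0.3, -0.1, -2.2]
opening: 0.171
```

Emit:
step_arm(
  increments=[0.0015,-0.03,0,0,0,-6,0,0.0015,-0.03,0,0,0,-6,0,0.0015,-0.03,0,0,0,-6,0,0.0015,-0.03,0,0,0,-6,0,0.0015,-0.03,0,0,0,-6,0],
)

```text
t: 20.95
tcp_pos: [0.4554, -0.1411, 0.2605]
tool_rot: [0.186, 0.683, -0.186, 0.682]
contact_force: [0.6, -0.4, -2.6]
opening: 0.17
```

Emit:
step_arm(
  increments=[0.0015,-0.03,0,0,0,-6,0,0.0015,-0.03,0,0,0,-6,0,0.0015,-0.03,0,0,0,-6,0,0.0015,-0.03,0,0,0,-6,0,0.0017,-0.03,0,0,0,-6,0],
)

```text
t: 21.45
tcp_pos: [0.4631, -0.291, 0.2603]
tool_rot: [0.356, 0.611, -0.356, 0.611]
contact_force: [0.9, -0.1, -2.4]
opening: 0.169
```

Emit:
step_arm(
  increments=[0,0,-0.02,0,0,0,0,0,0,-0.02,0,0,0,0,0,0,-0.01,0,0,0,0,0,0,0,0,0,0,0,0,0,0,0,0,0,0],
)

```text
t: 21.95
tcp_pos: [0.4636, -0.2899, 0.2113]
tool_rot: [0.355, 0.612, -0.355, 0.612]
contact_force: [0.2, 0.4, -2.4]
opening: 0.168
```

```bash
python3 w.py .4642 -.2894 .0105 29.8; python3 -c "
from m import *
r=snap('wrist','w13.png')
r=snap('top','t13.png')
for o in objs(r,(205,250,400,355),0.012): print(o)
"
```

```text
t 21.95 tcp [ 0.4636 -0.2899  0.2113] tip [ 0.4635 -0.2899  0.0333] jaw 29.8 xax [-0.  0. -1.] open_mm 15.4 F [ 0.2  0.4 -2.4] q [ 0.18  0.57  0.39  1.98 -0.34  0.65  1.31]
  d [ 0.0006  0.0005 -0.0228] rot [-0.   -0.02  0.  ]
  d [ 0.0006  0.0005 -0.0228] rot [-4.0e-02  1.0e-02 -1.8e+02]
{'px': array([214., 255.]), 'area': 235, 'c': array([0.539 , 0.3643]), 'L': np.float32(0.0747), 'W': np.float32(0.0417), 'yaw': np.float32(-88.3), 'gold': 0}
{'px': array([327., 285.]), 'area': 358, 'c': array([0.4734, 0.0629]), 'L': np.float32(0.1407), 'W': np.float32(0.0297), 'yaw': np.float32(29.9), 'gold': 0}
{'px': array([364., 278.]), 'area': 301, 'c': array([ 0.4944, -0.0407]), 'L': np.float32(0.1364), 'W': np.float32(0.0169), 'yaw': np.float32(48.5), 'gold': 10}
```

View pics/w13.png

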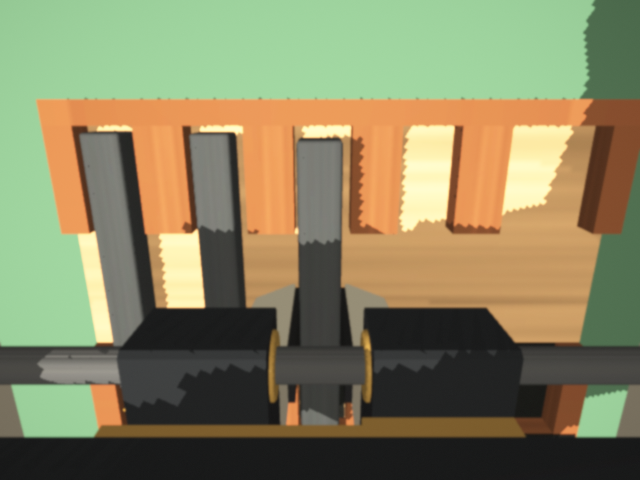

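Emit:
step_arm(
  increments=[0.0005,0.0005,-0.007,0,0,0,0,0,0,-0.007,0,0,0,0,0,0,-0.006,0,0,0,0,0,0,-0.0025,0,0,0,0,0,0,0,0,0,0,0],
)

```text
t: 22.55
tcp_pos: [0.4638, -0.2894, 0.1882]
tool_rot: [0.355, 0.612, -0.355, 0.611]
contact_force: [-0.5, -0.4, -2.7]
opening: 0.17
```

Emit:
step_arm(
  increments=[0,0,-0.001,0,0,0,0,0,0,0,0,0,0,0.026,0,0,0,0,0,0,0.026,0,0,0,0,0,0,0.026,0,0,0.005,0,0,0,0.026],
)

```text
t: 23.05
tcp_pos: [0.4639, -0.2894, 0.1927]
tool_rot: [0.355, 0.612, -0.355, 0.612]
contact_force: [0.8, -0.1, -0.6]
opening: 0.285
```

Emit:
step_arm(
  increments=[0,0,0.01,0,0,0,0.026,0,0,0.02,0,0,0,0.026,0,0,0.02,0,0,0,0.04,0,0,0.02,0,0,0,0.05,0,0,0,0,0,0,0.05],
)

```text
t: 23.55
tcp_pos: [0.4648, -0.2902, 0.266]
tool_rot: [0.355, 0.61, -0.355, 0.613]
contact_force: [-0.0, -0.1, 0.4]
opening: 0.499
```

```bash
python3 w.py .4944 -.0407 .07 138.4; python3 -c "
from m import *
r=snap('wrist','w14.png')
"
```

```text
t 23.55 tcp [ 0.4648 -0.2902  0.266 ] tip [ 0.4656 -0.2906  0.088 ] jaw 29.8 xax [ 0.005 -0.002 -1.   ] open_mm 45.8 F [-0.  -0.1  0.4] q [ 0.14  0.49  0.44  1.95 -0.3   0.76  1.27]
  d [ 0.0296  0.2495 -0.018 ] rot [ -0.17   0.29 108.63]
  d [ 0.0296  0.2495 -0.018 ] rot [  0.27   0.16 -71.37]
```

View pics/w14.png

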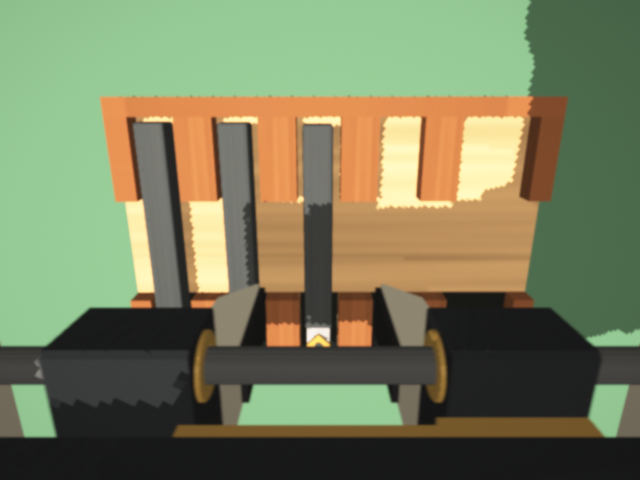

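Emit:
step_arm(
  increments=[0.002,0.0166,0,0,0,7.24,0.05,0.002,0.0166,0,0,0,7.24,0.05,0.002,0.0166,0,0,0,7.24,0.05,0.002,0.0166,0,0,0,7.24,0.05,0.002,0.0166,0,0,0,7.24,0.05],
)

```text
t: 24.1
tcp_pos: [0.4738, -0.2057, 0.2623]
tool_rot: [0.145, 0.692, -0.145, 0.692]
contact_force: [0.2, 0.2, -0.1]
opening: 0.546
```

Emit:
step_arm(
  increments=[0.002,0.0166,0,0,0,7.24,0.05,0.002,0.0166,0,0,0,7.24,0.05,0.002,0.0166,0,0,0,7.24,0.05,0.002,0.0166,0,0,0,7.24,0.05,0.002,0.0166,0,0,0,7.24,0.05],
)

```text
t: 24.6
tcp_pos: [0.4838, -0.1227, 0.2623]
tool_rot: [-0.077, 0.703, 0.077, 0.703]
contact_force: [0.3, -0.3, 0.0]
opening: 0.545
```

Emit:
step_arm(
  increments=[0.002,0.0166,0,0,0,7.24,0.05,0.002,0.0166,0,0,0,7.24,0.05,0.002,0.0166,0,0,0,7.24,0.05,0.002,0.0166,0,0,0,7.24,0.05,0.002,0.0166,0,0,0,7.24,0.05],
)

```text
t: 25.1
tcp_pos: [0.4937, -0.0398, 0.2623]
tool_rot: [-0.291, 0.645, 0.292, 0.644]
contact_force: [-0.3, -0.1, 0.7]
opening: 0.545
```

Emit:
step_arm(
  increments=[0,0,-0.015,0,0,0,0.05,0,0,-0.015,0,0,0,0.05,0,0,-0.01,0,0,0,0.05,0,0,0,0,0,0,0.05,0,0,0,0,0,0,0.05],
)

```text
t: 25.6
tcp_pos: [0.494, -0.0406, 0.2227]
tool_rot: [-0.29, 0.645, 0.29, 0.645]
contact_force: [0.4, 0.2, 0.5]
opening: 0.549
```

```bash
python3 -c "
from m import *
r=snap('wrist','w15.png')
"; python3 w.py .4944 -.0407 .004 138.4
```

```text
t 25.65 tcp [ 0.4942 -0.0406  0.223 ] tip [ 0.4942 -0.0406  0.045 ] jaw 138.4 xax [ 0.  0. -1.] open_mm 50.0 F [-0.   0.6 -0.1] q [ 0.04  0.47 -0.09  2.07  0.07  0.6   2.32]
  d [ 0.0002 -0.0001 -0.041 ] rot [-0.    0.01  0.03]
  d [ 0.0002 -0.0001 -0.041 ] rot [ 1.0000e-02  0.0000e+00 -1.7997e+02]
```

View pics/w15.png

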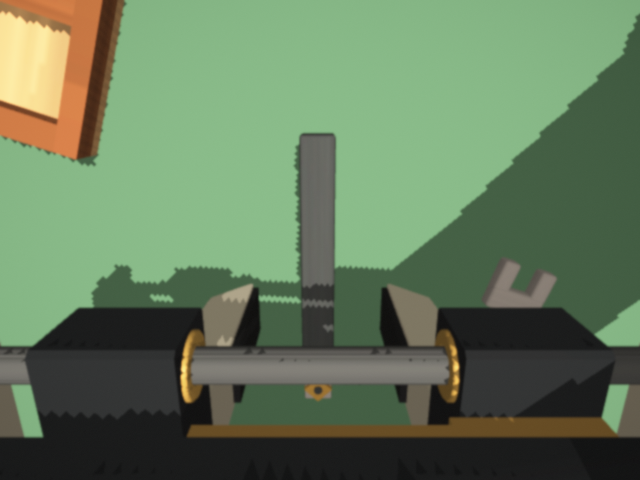

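Emit:
step_arm(
  increments=[0,0,-0.012,0,0,0,0.04,0,0,-0.012,0,0,0,0.04,0,0,-0.011,0,0,0,0.04,0,0,-0.0065,0,0,0,0.04,0,0,0,0,0,0,0.03],
)

```text
t: 26.15
tcp_pos: [0.4935, -0.0405, 0.1799]
tool_rot: [-0.289, 0.646, 0.29, 0.644]
contact_force: [-0.1, -1.0, -0.0]
opening: 0.386
```

Emit:
step_arm(
  increments=[0,0,0,0,0,0,0,0,0,0,0,0,0,0,0,0,0,0,0,0,0,0,0,0,0,0,0,0,0,0,0,0,0,0,0],
)

```text
t: 26.65
tcp_pos: [0.4943, -0.0405, 0.1816]
tool_rot: [-0.29, 0.645, 0.29, 0.645]
contact_force: [1.1, 0.0, 2.3]
opening: 0.167
```

```bash
python3 w.py .5024 -.2676 .08 29.8
```

```text
t 26.65 tcp [ 0.4943 -0.0405  0.1816] tip [ 0.4944 -0.0405  0.0036] jaw 138.4 xax [ 0.001  0.    -1.   ] open_mm 15.3 F [1.1 0.  2.3] q [ 0.03  0.54 -0.08  2.09  0.08  0.5   2.31]
  d [ 0.0081 -0.2271  0.0764] rot [ 5.0000e-02  3.0000e-02 -1.0858e+02]
  d [ 0.0081 -0.2271  0.0764] rot [-3.000e-02  4.000e-02  7.142e+01]
```

Emit:
step_arm(
  increments=[0,0,0.015,0,0,0,0,0,0,0.02,0,0,0,0,0,0,0.02,0,0,0,0,0,0,0.02,0,0,0,0,0,0,0.005,0,0,0,0],
)

```text
t: 27.15
tcp_pos: [0.4944, -0.0405, 0.2629]
tool_rot: [-0.29, 0.644, 0.289, 0.646]
contact_force: [1.5, -0.8, -1.5]
opening: 0.17
```

Emit:
step_arm(
  increments=[0.0005,-0.0151,0,0,0,-7.24,0,0.0005,-0.0151,0,0,0,-7.24,0,0.0005,-0.0151,0,0,0,-7.24,0,0.0005,-0.0151,0,0,0,-7.24,0,0.0005,-0.0151,0,0,0,-7.24,0],
)

```text
t: 27.65
tcp_pos: [0.4961, -0.1165, 0.2604]
tool_rot: [-0.073, 0.704, 0.073, 0.703]
contact_force: [-0.8, -0.1, -2.5]
opening: 0.169
```

Emit:
step_arm(
  increments=[0.0005,-0.0151,0,0,0,-7.24,0,0.0005,-0.0151,0,0,0,-7.24,0,0.0005,-0.0151,0,0,0,-7.24,0,0.0005,-0.0151,0,0,0,-7.24,0,0.0005,-0.0151,0,0,0,-7.24,0],
)

```text
t: 28.15
tcp_pos: [0.4986, -0.1919, 0.2603]
tool_rot: [0.149, 0.692, -0.149, 0.691]
contact_force: [-0.5, -0.3, -2.6]
opening: 0.173
```

Emit:
step_arm(
  increments=[0.0005,-0.0151,0,0,0,-7.24,0,0.0005,-0.0151,0,0,0,-7.24,0,0.0005,-0.0151,0,0,0,-7.24,0,0.0005,-0.0151,0,0,0,-7.24,0,0.001,-0.0151,0,0,0,-7.24,0],
)

```text
t: 28.65
tcp_pos: [0.5016, -0.2673, 0.2602]
tool_rot: [0.356, 0.611, -0.357, 0.61]
contact_force: [-0.3, 0.1, -2.5]
opening: 0.173
```

Emit:
step_arm(
  increments=[0,0,-0.02,0,0,0,0,0,0,-0.02,0,0,0,0,0,0,-0.01,0,0,0,0,0,0,0,0,0,0,0,0,0,0,0,0,0,0],
)

```text
t: 29.15
tcp_pos: [0.502, -0.267, 0.2113]
tool_rot: [0.355, 0.612, -0.355, 0.612]
contact_force: [0.2, -0.2, -2.6]
opening: 0.172
```

```bash
python3 w.py .5024 -.2676 .0105 29.8; python3 -c "
from m import *
r=snap('wrist','w16.png')
r=snap('top','t16.png')
for o in objs(r,(205,250,400,355),0.012): print(o)
"
```

```text
t 29.15 tcp [ 0.502  -0.267   0.2113] tip [ 0.502  -0.2671  0.0333] jaw 29.8 xax [-0. -0. -1.] open_mm 15.7 F [ 0.2 -0.2 -2.6] q [ 0.12  0.6   0.39  1.93 -0.35  0.68  1.24]
  d [ 0.0004 -0.0006 -0.0228] rot [ 0.   -0.02  0.02]
  d [ 0.0004 -0.0006 -0.0228] rot [-4.0000e-02 -0.0000e+00 -1.7998e+02]
{'px': array([214., 255.]), 'area': 235, 'c': array([0.539 , 0.3643]), 'L': np.float32(0.0747), 'W': np.float32(0.0417), 'yaw': np.float32(-88.3), 'gold': 0}
{'px': array([327., 285.]), 'area': 356, 'c': array([0.4734, 0.0629]), 'L': np.float32(0.1407), 'W': np.float32(0.0297), 'yaw': np.float32(29.9), 'gold': 0}
```

View pics/w16.png

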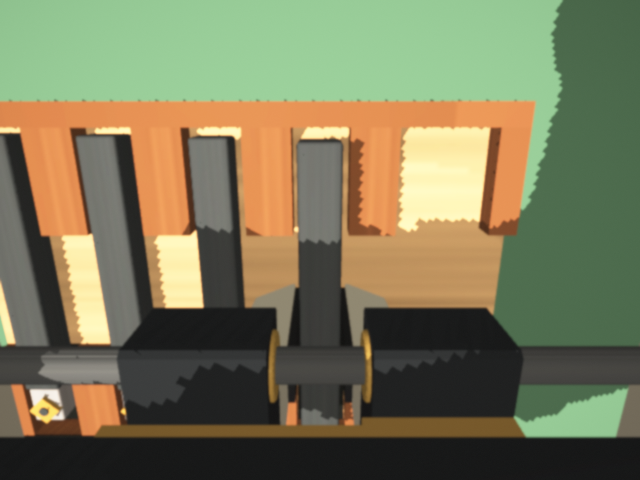

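Emit:
step_arm(
  increments=[0.0004,-0.0004,-0.007,0,0,0,0,0,0,-0.007,0,0,0,0,0,0,-0.006,0,0,0,0,0,0,-0.0025,0,0,0,0,0,0,0,0,0,0,0],
)

```text
t: 29.75
tcp_pos: [0.5023, -0.2673, 0.1882]
tool_rot: [0.355, 0.612, -0.355, 0.611]
contact_force: [-0.4, 0.7, -1.8]
opening: 0.172
```

Emit:
step_arm(
  increments=[0,0,-0.001,0,0,0,0,0,0,0,0,0,0,0.026,0,0,0,0,0,0,0.026,0,0,0,0,0,0,0.026,0,0,0.005,0,0,0,0.026],
)

```text
t: 30.25
tcp_pos: [0.5023, -0.2673, 0.1926]
tool_rot: [0.355, 0.612, -0.355, 0.611]
contact_force: [-0.3, 0.2, 0.1]
opening: 0.284
```

Emit:
step_arm(
  increments=[0,0,0.01,0,0,0,0.026,0,0,0.02,0,0,0,0.026,0,0,0.02,0,0,0,0.04,0,0,0.02,0,0,0,0.05,0,0,0,0,0,0,0.05],
)

```text
t: 30.75
tcp_pos: [0.5033, -0.2681, 0.2661]
tool_rot: [0.355, 0.61, -0.354, 0.613]
contact_force: [-0.4, 0.2, 0.4]
opening: 0.492
```

```bash
python3 w.py .4734 .0629 .07 119.9; python3 -c "
from m import *
r=snap('wrist','w17.png')
"
```

```text
t 30.75 tcp [ 0.5033 -0.2681  0.2661] tip [ 0.5041 -0.2684  0.0881] jaw 29.8 xax [ 0.005 -0.002 -1.   ] open_mm 45.1 F [-0.4  0.2  0.4] q [ 0.09  0.52  0.44  1.89 -0.3   0.79  1.21]
  d [-0.0299  0.331  -0.0181] rot [-0.13  0.3  90.13]
  d [-0.0299  0.331  -0.0181] rot [  0.29   0.13 -89.87]
```

View pics/w17.png

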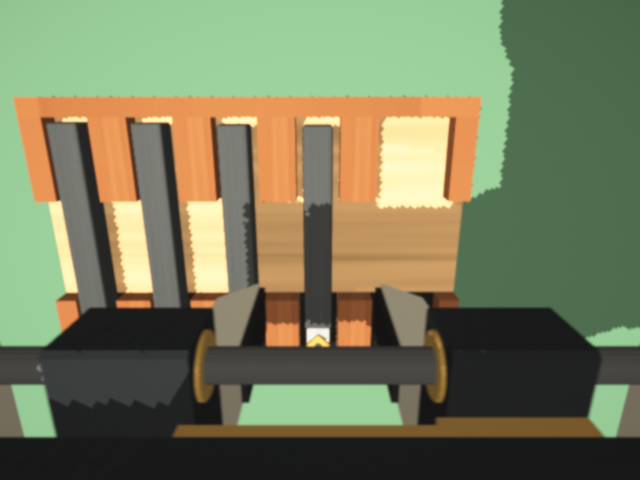

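All four are seated in their slots. Next, the spanner.

Emit:
step_arm(
  increments=[-0.002,0.022,0,0,0,6,0.05,-0.002,0.022,0,0,0,6,0.05,-0.002,0.022,0,0,0,6,0.05,-0.002,0.022,0,0,0,6,0.05,-0.002,0.022,0,0,0,6,0.05],
)

```text
t: 31.3
tcp_pos: [0.492, -0.1564, 0.2623]
tool_rot: [0.183, 0.683, -0.183, 0.683]
contact_force: [0.0, -0.6, -0.6]
opening: 0.545
```

Emit:
step_arm(
  increments=[-0.002,0.022,0,0,0,6,0.05,-0.002,0.022,0,0,0,6,0.05,-0.002,0.022,0,0,0,6,0.05,-0.002,0.022,0,0,0,6,0.05,-0.002,0.022,0,0,0,6,0.05],
)

```text
t: 31.8
tcp_pos: [0.482, -0.0465, 0.2624]
tool_rot: [-0.0, 0.707, 0.0, 0.707]
contact_force: [0.0, -0.7, -0.0]
opening: 0.546
```

Emit:
step_arm(
  increments=[-0.002,0.022,0,0,0,6,0.05,-0.002,0.022,0,0,0,6,0.05,-0.002,0.022,0,0,0,6,0.05,-0.002,0.022,0,0,0,6,0.05,-0.002,0.022,0,0,0,6,0.05],
)

```text
t: 32.3
tcp_pos: [0.472, 0.0634, 0.2624]
tool_rot: [-0.183, 0.683, 0.183, 0.683]
contact_force: [0.2, -1.0, -0.2]
opening: 0.545
```

Emit:
step_arm(
  increments=[0,0,-0.015,0,0,0,0.05,0,0,-0.015,0,0,0,0.05,0,0,-0.01,0,0,0,0.05,0,0,0,0,0,0,0.05,0,0,0,0,0,0,0.05],
)

```text
t: 32.8
tcp_pos: [0.4724, 0.0624, 0.2227]
tool_rot: [-0.182, 0.684, 0.182, 0.683]
contact_force: [0.5, -0.3, -1.3]
opening: 0.547
```

```bash
python3 -c "
from m import *
r=snap('wrist','w18.png')
"; python3 w.py .4734 .0629 .001 119.9
```

```text
t 32.85 tcp [0.4726 0.0625 0.223 ] tip [0.4726 0.0625 0.045 ] jaw 119.8 xax [ 0.  0. -1.] open_mm 50.1 F [-0.6  0.6 -0.8] q [-0.23  0.45 -0.01  2.12  0.01  0.57  1.84]
  d [ 0.0008  0.0004 -0.044 ] rot [-0.    0.01  0.14]
  d [ 0.0008  0.0004 -0.044 ] rot [ 1.0000e-02  0.0000e+00 -1.7986e+02]
```

View pics/w18.png

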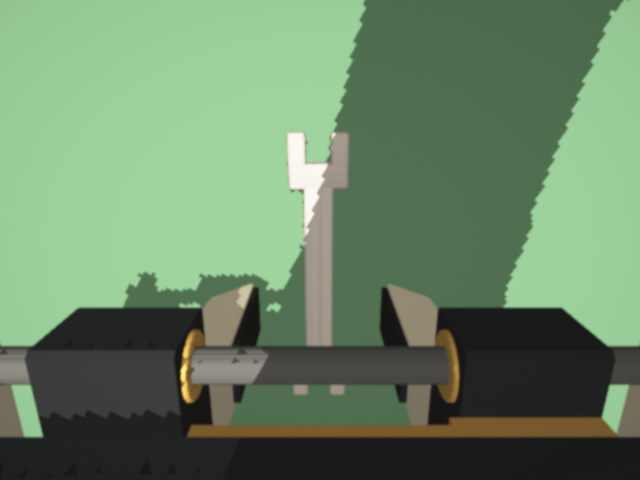

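Emit:
step_arm(
  increments=[0.0006,0.0004,-0.012,0,0,0.1,0.04,0,0,-0.012,0,0,0,0.04,0,0,-0.011,0,0,0,0.04,0,0,-0.005,0,0,0,0.04,0,0,-0.003,0,0,0,0.03],
)

```text
t: 33.35
tcp_pos: [0.4728, 0.063, 0.1788]
tool_rot: [-0.182, 0.684, 0.182, 0.683]
contact_force: [-0.7, 0.2, 1.0]
opening: 0.386
```

Emit:
step_arm(
  increments=[0,0,0,0,0,0,0,0,0,0,0,0,0,0,0,0,0,0,0,0,0,0,0,0,0,0,0,0,0,0,0,0,0,0,0],
)

```text
t: 33.85
tcp_pos: [0.4732, 0.063, 0.18]
tool_rot: [-0.182, 0.683, 0.182, 0.683]
contact_force: [-1.3, 0.4, 2.3]
opening: 0.148
```

```bash
python3 w.py .5475 -.2417 .08 29.8
```

```text
t 33.85 tcp [0.4732 0.063  0.18  ] tip [0.4733 0.063  0.002 ] jaw 119.9 xax [ 0.001  0.    -1.   ] open_mm 13.6 F [-1.3  0.4  2.3] q [-0.23  0.53 -0.01  2.14  0.01  0.47  1.83]
  d [ 0.0743 -0.3047  0.078 ] rot [ 2.000e-02  3.000e-02 -9.008e+01]
  d [ 0.0743 -0.3047  0.078 ] rot [-3.000e-02  2.000e-02  8.992e+01]
```

Emit:
step_arm(
  increments=[0,0,0.015,0,0,0,0,0,0,0.02,0,0,0,0,0,0,0.02,0,0,0,0,0,0,0.02,0,0,0,0,0,0,0.005,0,0,0,0],
)

```text
t: 34.35
tcp_pos: [0.4735, 0.0631, 0.2615]
tool_rot: [-0.182, 0.682, 0.182, 0.684]
contact_force: [-0.1, -0.4, -1.1]
opening: 0.142
```

Emit:
step_arm(
  increments=[0.005,-0.0203,0,0,0,-6,0,0.005,-0.0203,0,0,0,-6,0,0.005,-0.0203,0,0,0,-6,0,0.005,-0.0203,0,0,0,-6,0,0.005,-0.0203,0,0,0,-6,0],
)

```text
t: 34.85
tcp_pos: [0.4979, -0.0393, 0.259]
tool_rot: [0.002, 0.707, -0.002, 0.707]
contact_force: [0.9, -0.2, -1.5]
opening: 0.144
```

Emit:
step_arm(
  increments=[0.005,-0.0203,0,0,0,-6,0,0.005,-0.0203,0,0,0,-6,0,0.005,-0.0203,0,0,0,-6,0,0.005,-0.0203,0,0,0,-6,0,0.005,-0.0203,0,0,0,-6,0],
)

```text
t: 35.35
tcp_pos: [0.5229, -0.1407, 0.2589]
tool_rot: [0.185, 0.683, -0.185, 0.682]
contact_force: [0.3, -0.6, -1.5]
opening: 0.146
```

Emit:
step_arm(
  increments=[0.005,-0.0203,0,0,0,-6,0,0.005,-0.0203,0,0,0,-6,0,0.005,-0.0203,0,0,0,-6,0,0.005,-0.0203,0,0,0,-6,0,0.0045,-0.0205,0,0,0,-6,0],
)

```text
t: 35.85
tcp_pos: [0.5475, -0.2423, 0.2587]
tool_rot: [0.355, 0.612, -0.356, 0.611]
contact_force: [0.3, 0.0, -1.8]
opening: 0.148
```

Emit:
step_arm(
  increments=[0,0,-0.02,0,0,0,0,0,0,-0.02,0,0,0,0,0,0,-0.01,0,0,0,0,0,0,0,0,0,0,0,0,0,0,0,0,0,0],
)

```text
t: 36.35
tcp_pos: [0.5476, -0.2417, 0.2098]
tool_rot: [0.354, 0.612, -0.354, 0.612]
contact_force: [-0.9, 0.6, -0.6]
opening: 0.143
```

```bash
python3 w.py .5475 -.2417 .008 29.8; python3 -c "
from m import *
r=snap('wrist','w19.png')
r=snap('top','t19.png')
"
```

```text
t 36.35 tcp [ 0.5476 -0.2417  0.2098] tip [ 0.5475 -0.2417  0.0318] jaw 29.9 xax [-0. -0. -1.] open_mm 13.1 F [-0.9  0.6 -0.6] q [ 0.06  0.64  0.39  1.85 -0.35  0.72  1.17]
  d [-0.0001 -0.     -0.0238] rot [ 0.01 -0.01 -0.09]
  d [-0.0001 -0.     -0.0238] rot [2.0000e-02 1.0000e-02 1.7991e+02]
```

View pics/w19.png

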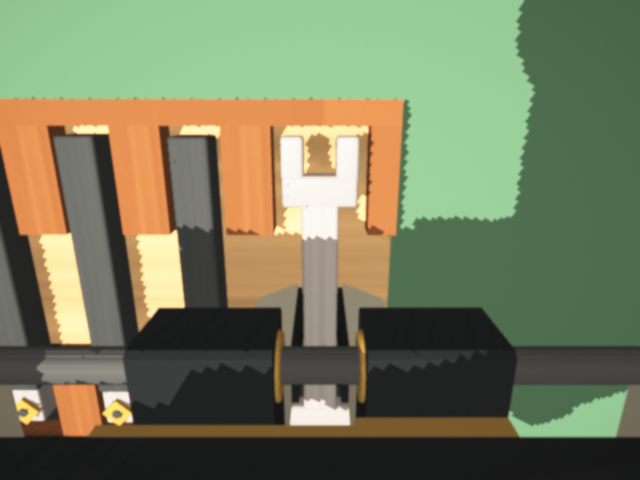

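```bash
python3 -c "
from tr import *
r=dict(np.load('pics/wrist_last.npz'))
print(tray(onz(r,320,137,.038)),tray(onz(r,320,126,.018)),tray(onz(r,320,126,.006)),tray(onz(r,320,99,.018)))
t=dict(np.load('pics/top_last.npz'))
a=t['img'][225:350,395:510,::-1];cv2.imwrite('pics/t19c.png',cv2.resize(a,None,fx=4.7,fy=4.7,interpolation=cv2.INTER_CUBIC))
"
```

```text
[-69.93826111  87.43497324] [-72.75762343  87.43984731] [-72.21366524  87.44669008] [-82.85069582  87.42215703]
```

View pics/t19c.png

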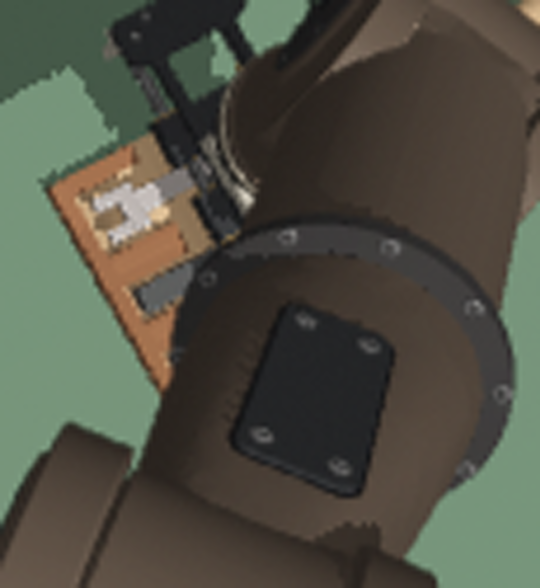

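Emit:
step_arm(
  increments=[0.0008,-0.0013,-0.007,0,0,0,0,0,0,-0.007,0,0,0,0,0,0,-0.007,0,0,0,0,0,0,-0.0025,0,0,0,0,0,0,0,0,0,0,0],
)

```text
t: 36.95
tcp_pos: [0.548, -0.2429, 0.1861]
tool_rot: [0.354, 0.612, -0.354, 0.612]
contact_force: [-1.9, 1.1, 2.8]
opening: 0.147
```

Emit:
step_arm(
  increments=[0,0,-0.001,0,0,0,0,0,0,0,0,0,0,0,0,0,0,0,0,0,0.03,0,0,0,0,0,0,0.03,0,0,0,0,0,0,0.03],
)

```text
t: 37.45
tcp_pos: [0.5484, -0.243, 0.185]
tool_rot: [0.354, 0.612, -0.354, 0.612]
contact_force: [-0.1, -0.2, -0.5]
opening: 0.317
```

Emit:
step_arm(
  increments=[0,0,0.01,0,0,0,0.03,0,0,0.02,0,0,0,0.03,0,0,0.02,0,0,0,0.04,0,0,0.02,0,0,0,0.05,0,0,0.01,0,0,0,0.05],
)

```text
t: 37.95
tcp_pos: [0.5487, -0.2434, 0.2674]
tool_rot: [0.354, 0.611, -0.354, 0.613]
contact_force: [-1.3, 0.5, -0.1]
opening: 0.523
```

```bash
python3 w.py .68 -.02 .24 0; python3 -c "
from m import *
r=snap('wrist','w20.png')
"
```

```text
t 37.95 tcp [ 0.5487 -0.2434  0.2674] tip [ 0.5492 -0.2435  0.0894] jaw 29.9 xax [ 0.002 -0.001 -1.   ] open_mm 48.0 F [-1.3  0.5 -0.1] q [ 0.03  0.56  0.44  1.81 -0.31  0.83  1.14]
  d [0.1313 0.2234 0.1506] rot [  0.08   0.12 -29.88]
  d [0.1313 0.2234 0.1506] rot [-1.6000e-01  1.1000e-01  1.5012e+02]
```

View pics/w20.png

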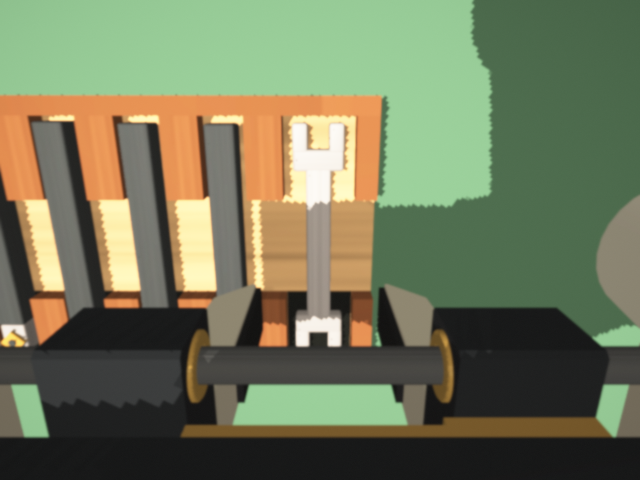

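Run:
```python
from m import *
for n,roi in (('top',(330,150,385,210)),('side',(255,165,305,205))):
    r=snap(n,n+'20.png'); x0,y0,x1,y1=roi
    g=r['img'][y0:y1,x0:x1].max(2)<60
    k,l,st,ce=cv2.connectedComponentsWithStats(g.astype(np.uint8))
    i=1+st[1:,4].argmax(); ys,xs=np.nonzero(l==i); print(n,st[i],xs.mean()+x0,ys.mean()+y0)
    P=np.c_[xs+x0,ys+y0].astype(float); c=P.mean(0); u=np.linalg.svd(P-c,full_matrices=0)[2][0]; s=(P-c)@u
    e=[c+u*s.min(),c+u*s.max()]; print(np.round(e,1))
    np.save('pics/g_'+n+'.npy',np.array([c]+e))
    a=r['img'][y0-15:y1+15,x0-15:x1+15,::-1];cv2.imwrite('pics/g_%s.png'%n,cv2.resize(a,None,fx=6,fy=6))
T=dict(np.load('pics/top_last.npz'));S=dict(np.load('pics/side_last.npz'))
A=np.load('pics/g_top.npy');B=np.load('pics/g_side.npy')
def tri(p,q):
    c1,d1=ray(T,*p);c2,d2=ray(S,*q);d1/=np.linalg.norm(d1);d2/=np.linalg.norm(d2)
    s=np.linalg.lstsq(np.c_[d1,-d2],c2-c1,rcond=None)[0]
    a=c1+s[0]*d1;b=c2+s[1]*d2;return ((a+b)/2).round(4),np.linalg.norm(a-b).round(4)
print(tri(A[0],B[0]))
for i in (1,2):
  for j in (1,2): print(i,j,tri(A[i],B[j]))
```

```text
top [ 18  23  19  23 205] 357.0390243902439 184.1560975609756
[[349.3 173.8]
 [364.7 194.5]]
side [ 14   8  28  20 230] 282.46521739130435 182.7913043478261
[[295.8 174.7]
 [270.2 190.2]]
(array([ 0.714 , -0.0012,  0.1888]), np.float64(0.0018))
1 1 (array([0.6934, 0.0188, 0.254 ]), np.float64(0.0524))
1 2 (array([0.7441, 0.0167, 0.1685]), np.float64(0.0012))
2 1 (array([ 0.6828, -0.0182,  0.2125]), np.float64(0.0019))
2 2 (array([ 0.7305, -0.0181,  0.1326]), np.float64(0.0596))
```

View pics/g_side.png

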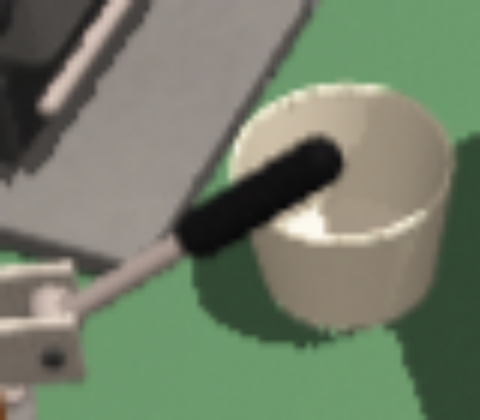

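View pics/top20.png

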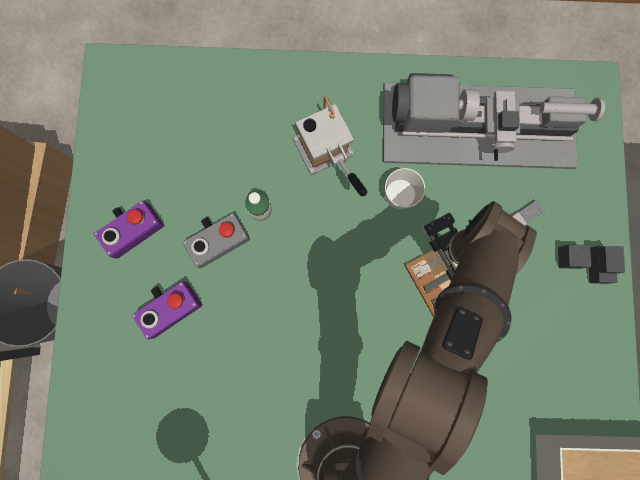

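Emit:
step_arm(
  increments=[0,0,0.03,0,0,0,0,0,0,0.04,0,0,0,0,0,0,0.04,0,0,0,0,0,0,0.03,0,0,0,0,0,0,0.02,0,0,0,0],
)

```text
t: 38.6
tcp_pos: [0.5484, -0.2431, 0.4266]
tool_rot: [0.354, 0.612, -0.354, 0.612]
contact_force: [1.2, -0.2, 0.0]
opening: 0.159
```

Emit:
step_arm(
  increments=[0.0107,0.016,0,0,0,5.9,0,0.0107,0.016,0,0,0,5.9,0,0.0107,0.016,0,0,0,5.9,0,0.0107,0.016,0,0,0,5.9,0,0.0107,0.016,0,0,0,5.9,0],
)

```text
t: 39.1
tcp_pos: [0.6021, -0.1621, 0.4238]
tool_rot: [0.185, 0.683, -0.185, 0.682]
contact_force: [0.7, 0.6, 0.1]
opening: 0.003
```

Emit:
step_arm(
  increments=[0.0107,0.016,0,0,0,5.9,0,0.0107,0.016,0,0,0,5.9,0,0.0107,0.016,0,0,0,5.9,0,0.0107,0.016,0,0,0,5.9,0,0.0107,0.016,0,0,0,5.9,0],
)

```text
t: 39.6
tcp_pos: [0.6557, -0.0822, 0.4236]
tool_rot: [0.005, 0.708, -0.005, 0.706]
contact_force: [0.6, 0.4, 0.2]
opening: 0.006
```

Emit:
step_arm(
  increments=[0.0107,0.016,0,0,0,5.9,0,0.0107,0.016,0,0,0,5.9,0,0.0107,0.016,0,0,0,5.9,0,0.0107,0.016,0,0,0,5.9,0,0.0107,0.016,0,0,0,5.9,0],
)

```text
t: 40.1
tcp_pos: [0.7092, -0.0022, 0.4234]
tool_rot: [-0.175, 0.686, 0.175, 0.684]
contact_force: [0.1, 0.2, -1.0]
opening: 0.004
```

```bash
python3 w.py .7102 -.0033 .225 118.5; python3 -c "
from m import *
r=snap('wrist','w21.png')
r=snap('side','s21.png')
"
```

```text
t 40.1 tcp [ 0.7092 -0.0022  0.4234] tip [ 0.7087 -0.0022  0.2454] jaw 118.6 xax [-0.002  0.    -1.   ] open_mm 0.4 F [ 0.1  0.2 -1. ] q [-0.13  0.57  0.11  1.31 -0.06  1.27  2.04]
  d [ 0.001  -0.0011 -0.0204] rot [-0.02 -0.14 -0.14]
  d [ 0.001  -0.0011 -0.0204] rot [ 2.2000e-01 -3.0000e-02  1.7986e+02]
```

View pics/w21.png

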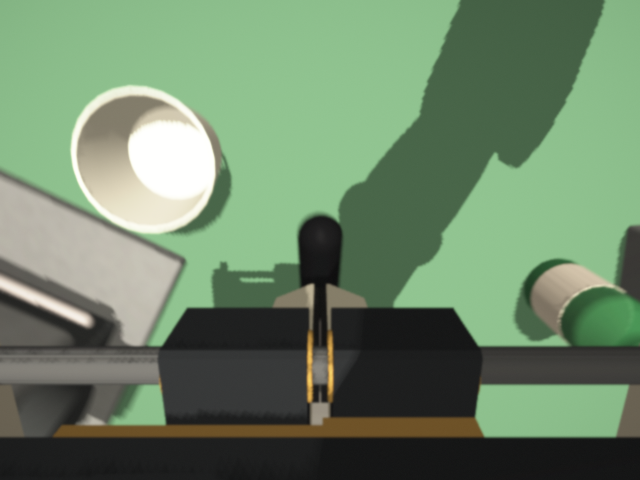

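View pics/s21.png

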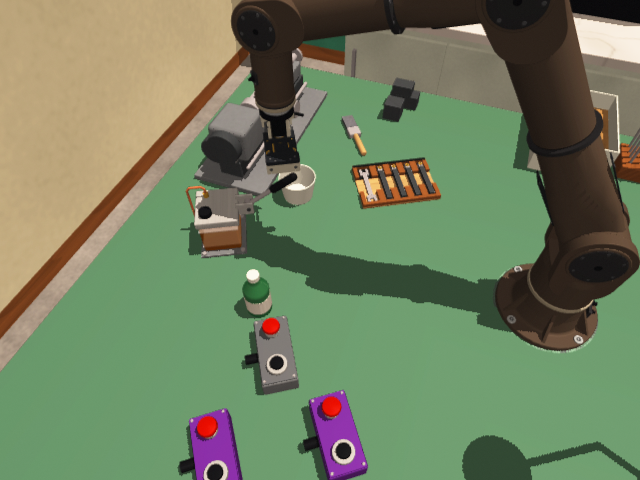

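Emit:
step_arm(
  increments=[0.0008,-0.0008,-0.025,0,0,0,0,0,0,-0.03,0,0,0,0,0,0,-0.03,0,0,0,0,0,0,-0.03,0,0,0,0,0,0,-0.02,0,0,0,0],
)

```text
t: 40.7
tcp_pos: [0.7091, -0.0054, 0.2883]
tool_rot: [-0.172, 0.686, 0.172, 0.685]
contact_force: [1.0, 0.6, 9.2]
opening: 0.009
```

```bash
python3 w.py .7102 -.0033 .075 118.5; python3 -c "
from m import *
r=snap('side','s22.png'); a=r['img'][90:270,170:350,::-1];cv2.imwrite('pics/s22c.png',cv2.resize(a,None,fx=3.3,fy=3.3))
"
```

```text
t 40.7 tcp [ 0.7091 -0.0054  0.2883] tip [ 0.7089 -0.0055  0.1103] jaw 118.2 xax [-0.001 -0.001 -1.   ] open_mm 0.8 F [1.  0.6 9.2] q [-0.12  0.67  0.09  1.47 -0.07  1.01  2.05]
  d [ 0.0011  0.0021 -0.0353] rot [ 0.06 -0.07  0.3 ]
  d [ 0.0011  0.0021 -0.0353] rot [-1.000e-01 -9.000e-02 -1.797e+02]
```

View pics/s22c.png

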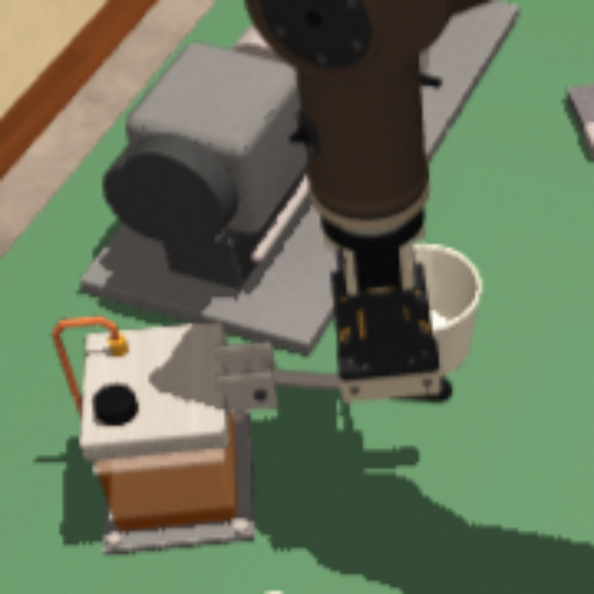

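Emit:
step_arm(
  increments=[0.0005,0.001,-0.01,0,0,0,0,0,0,-0.01,0,0,0,0,0,0,-0.008,0,0,0,0,0,0,-0.004,0,0,0,0,0,0,-0.002,0,0,0,0],
)

```text
t: 41.25
tcp_pos: [0.7108, -0.0033, 0.2575]
tool_rot: [-0.173, 0.685, 0.173, 0.687]
contact_force: [1.1, 0.3, 10.4]
opening: 0.012
```

```bash
python3 w.py .7102 -.0033 .075 118.5; python3 -c "
from m import *
r=snap('side','s23.png'); a=r['img'][90:270,170:350,::-1];cv2.imwrite('pics/s23c.png',cv2.resize(a,None,fx=3.3,fy=3.3))
"
```

```text
t 41.25 tcp [ 0.7108 -0.0033  0.2575] tip [ 0.7113 -0.0032  0.0795] jaw 118.3 xax [ 0.003  0.    -1.   ] open_mm 1.1 F [ 1.1  0.3 10.4] q [-0.12  0.7   0.09  1.49 -0.07  0.95  2.05]
  d [-0.0006 -0.     -0.0045] rot [-0.01  0.16  0.22]
  d [-0.0006 -0.     -0.0045] rot [ 2.5000e-01  2.0000e-02 -1.7978e+02]
```

View pics/s23c.png

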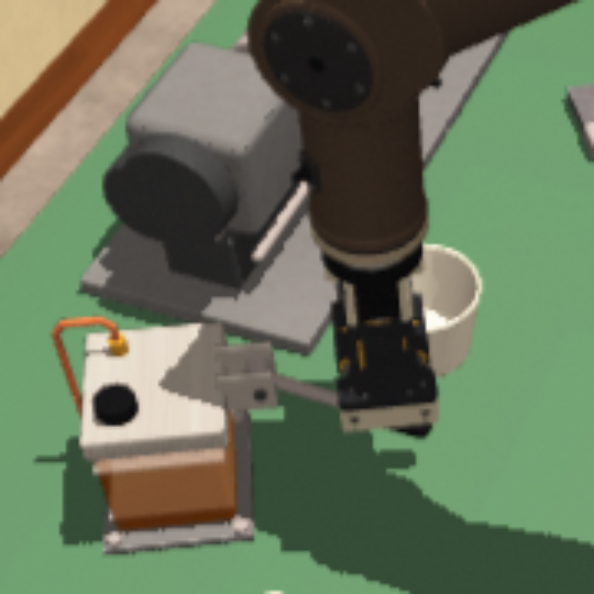

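Emit:
step_arm(
  increments=[0,0,-0.002,0,0,0,0,0,0,-0.002,0,0,0,0,0,0,-0.002,0,0,0,0,0,0,-0.002,0,0,0,0,0,0,0,0,0,0,0],
)

```text
t: 41.8
tcp_pos: [0.7113, -0.0031, 0.2526]
tool_rot: [-0.173, 0.684, 0.173, 0.688]
contact_force: [-6.5, 0.3, 26.8]
opening: 0.0
```

```bash
python3 w.py .7102 -.0033 .075 118.5
```

```text
t 41.8 tcp [ 0.7113 -0.0031  0.2526] tip [ 0.7123 -0.003   0.0746] jaw 118.3 xax [ 0.006  0.001 -1.   ] open_mm 0.0 F [-6.5  0.3 26.8] q [-0.12  0.71  0.09  1.5  -0.07  0.93  2.05]
  d [-0.0011 -0.0002  0.0004] rot [-0.04  0.32  0.22]
  d [-0.0011 -0.0002  0.0004] rot [ 5.1000e-01  7.0000e-02 -1.7978e+02]
```

Emit:
step_arm(
  increments=[0,0,0.033,0,0,0,0,0,0,0.033,0,0,0,0,0,0,0.033,0,0,0,0,0,0,0.033,0,0,0,0,0,0,0.033,0,0,0,0],
)

```text
t: 42.3
tcp_pos: [0.7096, -0.0034, 0.4144]
tool_rot: [-0.173, 0.686, 0.173, 0.685]
contact_force: [-0.1, 0.3, 0.1]
opening: 0.007
```

Emit:
step_arm(
  increments=[0,0,0,0,0,0,0,0,0,0,0,0,0,0,0,0,0,0,0,0,0,0,0,0,0,0,0,0,0,0,0,0,0,0,0],
)

```text
t: 42.8
tcp_pos: [0.7099, -0.0028, 0.412]
tool_rot: [-0.173, 0.686, 0.173, 0.685]
contact_force: [-0.2, 0.4, 0.7]
opening: 0.007
```

Emit:
step_arm(
  increments=[0,0,0,0,0,0,0,0,0,0,0,0,0,0,0,0,0,0,0,0,0,0,0,0,0,0,0,0,0,0,0,0,0,0,0],
)

```text
t: 43.3
tcp_pos: [0.7101, -0.0028, 0.4133]
tool_rot: [-0.173, 0.686, 0.173, 0.686]
contact_force: [-0.5, -0.1, -0.4]
opening: 0.002
```

```bash
python3 w.py .7102 -.0033 .24 118.5; python3 -c "
from m import *
r=snap('side','s24.png'); a=r['img'][90:270,170:350,::-1];cv2.imwrite('pics/s24c.png',cv2.resize(a,None,fx=3.3,fy=3.3))
"
```

```text
t 43.3 tcp [ 0.7101 -0.0028  0.4133] tip [ 0.7101 -0.0028  0.2353] jaw 118.4 xax [-0.  0. -1.] open_mm 0.2 F [-0.5 -0.1 -0.4] q [-0.13  0.57  0.11  1.33 -0.06  1.25  2.04]
  d [ 0.0001 -0.0005  0.0047] rot [-0.   -0.    0.12]
  d [ 0.0001 -0.0005  0.0047] rot [  -0.      0.   -179.88]
```

View pics/s24c.png

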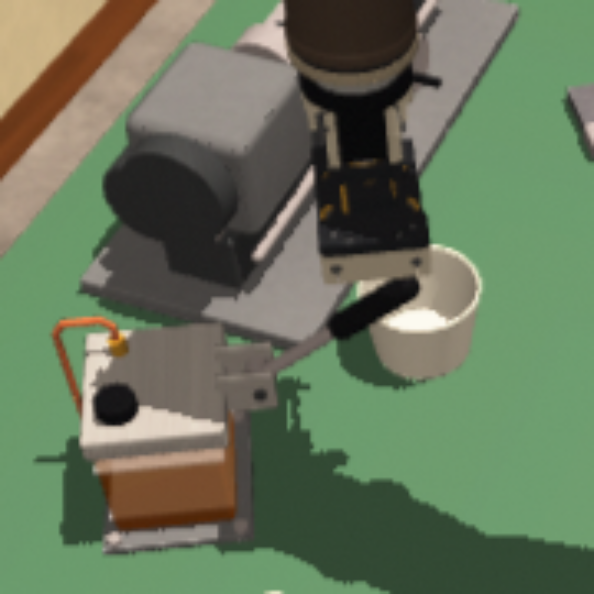

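Emit:
step_arm(
  increments=[0,0,-0.03,0,0,0,0,0,0,-0.035,0,0,0,0,0,0,-0.035,0,0,0,0,0,0,-0.033,0,0,0,0,0,0,-0.02,0,0,0,0],
)

```text
t: 43.85
tcp_pos: [0.7109, -0.0026, 0.26]
tool_rot: [-0.174, 0.684, 0.173, 0.687]
contact_force: [0.6, 1.1, 11.9]
opening: 0.003
```

Emit:
step_arm(
  increments=[0,0,-0.005,0,0,0,0,0,0,-0.004,0,0,0,0,0,0,-0.002,0,0,0,0,0,0,0,0,0,0,0,0,0,0,0,0,0,0],
)

```text
t: 44.35
tcp_pos: [0.7108, -0.0025, 0.2528]
tool_rot: [-0.173, 0.684, 0.173, 0.687]
contact_force: [-8.2, 1.3, 22.9]
opening: 0.006
```

```bash
python3 w.py .7102 -.0033 .075 118.5
```

```text
t 44.35 tcp [ 0.7108 -0.0025  0.2528] tip [ 0.7115 -0.0023  0.0748] jaw 118.4 xax [ 0.004  0.001 -1.   ] open_mm 0.6 F [-8.2  1.3 22.9] q [-0.12  0.71  0.09  1.5  -0.07  0.94  2.05]
  d [-0.0006 -0.0008  0.0002] rot [-0.06  0.21  0.1 ]
  d [-0.0006 -0.0008  0.0002] rot [ 3.300e-01  9.000e-02 -1.799e+02]
```

Stroke 2 reached the stop. Release, wait, then do stroke 3.

Emit:
step_arm(
  increments=[0,0,0.033,0,0,0,0,0,0,0.033,0,0,0,0,0,0,0.033,0,0,0,0,0,0,0.033,0,0,0,0,0,0,0.032,0,0,0,0],
)

```text
t: 44.85
tcp_pos: [0.71, -0.0028, 0.4149]
tool_rot: [-0.173, 0.685, 0.173, 0.686]
contact_force: [0.7, 0.1, -0.3]
opening: 0.005
```

Emit:
step_arm(
  increments=[0,0,0,0,0,0,0,0,0,0,0,0,0,0,0,0,0,0,0,0,0,0,0,0,0,0,0,0,0,0,0,0,0,0,0],
)

```text
t: 45.35
tcp_pos: [0.71, -0.0027, 0.4121]
tool_rot: [-0.173, 0.686, 0.174, 0.685]
contact_force: [0.0, 0.6, -0.2]
opening: 0.006
```

Emit:
step_arm(
  increments=[0,0,0,0,0,0,0,0,0,0,0,0,0,0,0,0,0,0,0,0,0,0,0,0,0,0,0,0,0,0,0,0,0,0,0],
)

```text
t: 45.85
tcp_pos: [0.7101, -0.0028, 0.4133]
tool_rot: [-0.173, 0.685, 0.173, 0.686]
contact_force: [-0.2, 0.5, -0.5]
opening: 0.004
```

```bash
cat > lev.py <<'E'
from m import *
r=snap('side')
for roi in [(255,165,305,205)]:
    x0,y0,x1,y1=roi; g=r['img'][y0:y1,x0:x1].max(2)<60
    k,l,st,ce=cv2.connectedComponentsWithStats(g.astype(np.uint8))
    for i in range(1,k):
        if st[i,4]>60:
            ys,xs=np.nonzero(l==i);P=np.c_[xs+x0,ys+y0].astype(float);c=P.mean(0);u=np.linalg.svd(P-c,full_matrices=0)[2][0];s=(P-c)@u
            print(st[i],c.round(1),(c+u*s.min()).round(1),(c+u*s.max()).round(1))
E
python3 w.py; python3 lev.py
```

```text
t 45.85 tcp [ 0.7101 -0.0028  0.4133] tip [ 0.7102 -0.0028  0.2353] jaw 118.4 xax [ 0.  0. -1.] open_mm 0.4 F [-0.2  0.5 -0.5] q [-0.13  0.57  0.11  1.33 -0.06  1.25  2.04]
[ 14   9  28  19 230] [282.2 183. ] [295.9 174.9] [269.6 190.4]
```

Emit:
step_arm(
  increments=[0,0,-0.03,0,0,0,0,0,0,-0.035,0,0,0,0,0,0,-0.035,0,0,0,0,0,0,-0.033,0,0,0,0,0,0,-0.02,0,0,0,0],
)

```text
t: 46.4
tcp_pos: [0.7109, -0.0026, 0.26]
tool_rot: [-0.173, 0.684, 0.173, 0.687]
contact_force: [1.0, 1.0, 11.9]
opening: 0.006
```

Emit:
step_arm(
  increments=[0,0,-0.005,0,0,0,0,0,0,-0.004,0,0,0,0,0,0,-0.002,0,0,0,0,0,0,0,0,0,0,0,0,0,0,0,0,0,0],
)

```text
t: 46.9
tcp_pos: [0.7108, -0.0024, 0.2528]
tool_rot: [-0.173, 0.684, 0.173, 0.687]
contact_force: [-6.7, 1.5, 22.5]
opening: 0.004
```

Emit:
step_arm(
  increments=[0,0,0.033,0,0,0,0,0,0,0.033,0,0,0,0,0,0,0.033,0,0,0,0,0,0,0.033,0,0,0,0,0,0,0.032,0,0,0,0],
)

```text
t: 47.4
tcp_pos: [0.71, -0.0028, 0.415]
tool_rot: [-0.173, 0.685, 0.173, 0.686]
contact_force: [0.8, -0.4, -0.2]
opening: 0.004
```

Emit:
step_arm(
  increments=[0,0,0,0,0,0,0,0,0,0,0,0,0,0,0,0,0,0,0,0,0,0,0,0,0,0,0,0,0,0,0,0,0,0,0],
)

```text
t: 47.9
tcp_pos: [0.71, -0.0028, 0.4121]
tool_rot: [-0.173, 0.686, 0.173, 0.685]
contact_force: [0.9, -0.3, 0.6]
opening: 0.0
```

Emit:
step_arm(
  increments=[0,0,0,0,0,0,0,0,0,0,0,0,0,0,0,0,0,0,0,0,0,0,0,0,0,0,0,0,0,0,0,0,0,0,0],
)

```text
t: 48.4
tcp_pos: [0.7101, -0.0028, 0.4133]
tool_rot: [-0.173, 0.685, 0.173, 0.686]
contact_force: [-0.4, 0.2, -0.4]
opening: 0.006
```

```bash
python3 w.py; python3 lev.py
```

```text
t 48.4 tcp [ 0.7101 -0.0028  0.4133] tip [ 0.7101 -0.0028  0.2353] jaw 118.4 xax [ 0.  0. -1.] open_mm 0.5 F [-0.4  0.2 -0.4] q [-0.13  0.57  0.11  1.33 -0.06  1.25  2.04]
[ 14   9  28  19 230] [282.2 183. ] [295.9 174.9] [269.6 190.4]
```

Stroke 4.

Emit:
step_arm(
  increments=[0,0,-0.03,0,0,0,0,0,0,-0.035,0,0,0,0,0,0,-0.035,0,0,0,0,0,0,-0.033,0,0,0,0,0,0,-0.02,0,0,0,0],
)

```text
t: 48.95
tcp_pos: [0.7109, -0.0026, 0.26]
tool_rot: [-0.173, 0.684, 0.173, 0.687]
contact_force: [0.8, 0.9, 12.3]
opening: 0.004
```

Emit:
step_arm(
  increments=[0,0,-0.005,0,0,0,0,0,0,-0.004,0,0,0,0,0,0,-0.002,0,0,0,0,0,0,0,0,0,0,0,0,0,0,0,0,0,0],
)

```text
t: 49.45
tcp_pos: [0.7108, -0.0025, 0.2528]
tool_rot: [-0.173, 0.684, 0.173, 0.687]
contact_force: [-7.6, 1.4, 22.5]
opening: 0.001
```

Emit:
step_arm(
  increments=[0,0,0.033,0,0,0,0,0,0,0.033,0,0,0,0,0,0,0.033,0,0,0,0,0,0,0.033,0,0,0,0,0,0,0.032,0,0,0,0],
)

```text
t: 49.95
tcp_pos: [0.71, -0.0028, 0.415]
tool_rot: [-0.173, 0.685, 0.173, 0.686]
contact_force: [0.6, -0.5, 0.2]
opening: 0.006
```

Emit:
step_arm(
  increments=[0,0,0,0,0,0,0,0,0,0,0,0,0,0,0,0,0,0,0,0,0,0,0,0,0,0,0,0,0,0,0,0,0,0,0],
)

```text
t: 50.45
tcp_pos: [0.71, -0.0028, 0.412]
tool_rot: [-0.173, 0.686, 0.174, 0.685]
contact_force: [-0.2, -0.0, -0.9]
opening: 0.008
```

Emit:
step_arm(
  increments=[0,0,0,0,0,0,0,0,0,0,0,0,0,0,0,0,0,0,0,0,0,0,0,0,0,0,0,0,0,0,0,0,0,0,0],
)

```text
t: 50.95
tcp_pos: [0.7101, -0.0028, 0.4133]
tool_rot: [-0.173, 0.686, 0.173, 0.686]
contact_force: [-0.5, 0.7, 0.2]
opening: 0.007
```

```bash
python3 w.py .5595 .4019 .16 33; python3 lev.py
python3 - <<'E'
from m import *
r=snap('top','t30.png')
a=r['img'][225:350,395:510,::-1];cv2.imwrite('pics/t30c.png',cv2.resize(a,None,fx=4.7,fy=4.7,interpolation=cv2.INTER_CUBIC))
a=r['img'][190:280,170:290,::-1];cv2.imwrite('pics/t30d.png',cv2.resize(a,None,fx=6,fy=6,interpolation=cv2.INTER_CUBIC))
s=dict(np.load('pics/side_last.npz'))
a=s['img'][300:400,225:325,::-1];cv2.imwrite('pics/s30d.png',cv2.resize(a,None,fx=5.5,fy=5.5,interpolation=cv2.INTER_CUBIC))
E
```

```text
t 50.95 tcp [ 0.7101 -0.0028  0.4133] tip [ 0.7101 -0.0028  0.2353] jaw 118.4 xax [ 0.  0. -1.] open_mm 0.7 F [-0.5  0.7  0.2] q [-0.13  0.57  0.11  1.33 -0.06  1.25  2.04]
  d [-0.1506  0.4047 -0.0753] rot [ -0.     0.   -85.38]
  d [-0.1506  0.4047 -0.0753] rot [-0.   -0.   94.62]
[ 14   9  28  19 230] [282.2 183. ] [295.9 174.9] [269.6 190.4]
```

View pics/t30c.png

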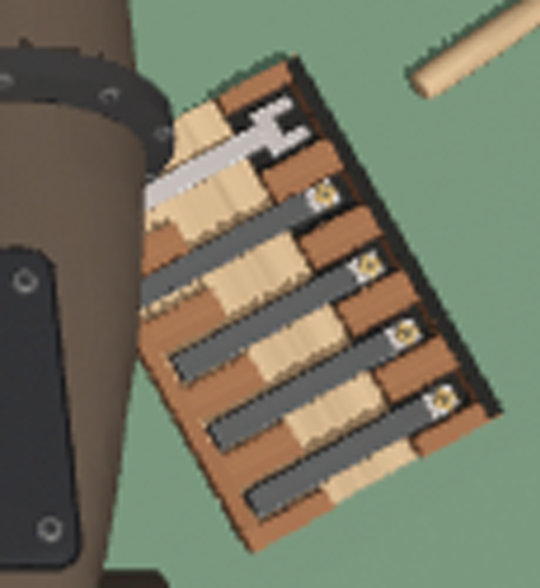

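View pics/t30d.png

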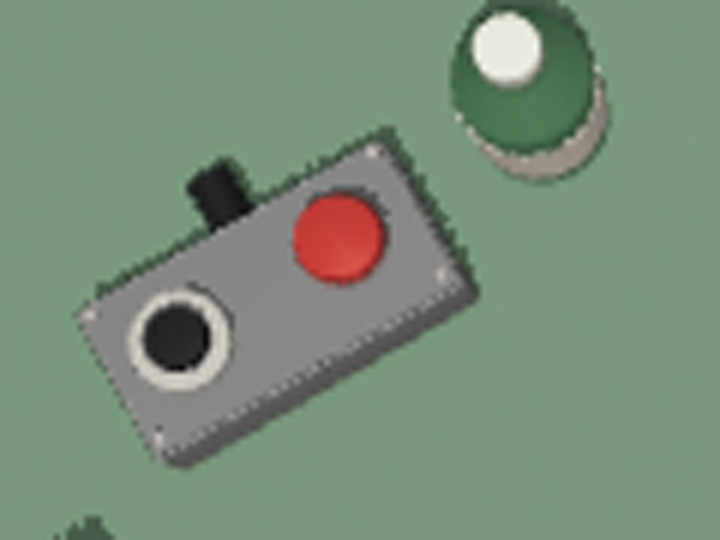

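View pics/s30d.png

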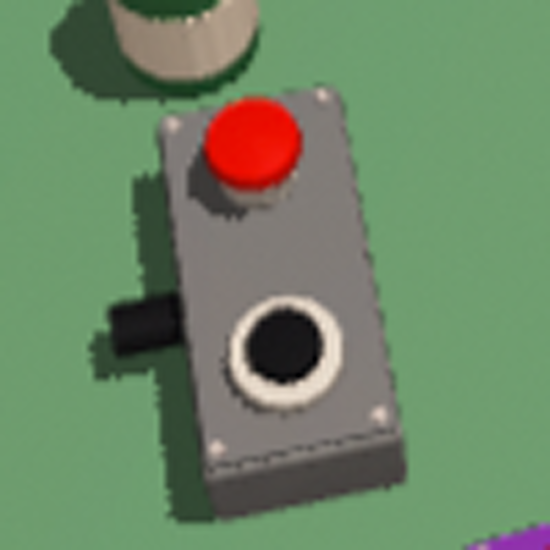

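Run:
```python
from h import *
T=dict(np.load('pics/top_last.npz'));S=dict(np.load('pics/side_last.npz'))
def tri(p,q):
    c1,d1=ray(T,*p);c2,d2=ray(S,*q);d1/=np.linalg.norm(d1);d2/=np.linalg.norm(d2)
    s=np.linalg.lstsq(np.c_[d1,-d2],c2-c1,rcond=None)[0]
    a=c1+s[0]*d1;b=c2+s[1]*d2;return ((a+b)/2).round(4),np.linalg.norm(a-b).round(4)
p=(170+177/6-.4,190+338/6-.4);q=(225+285/5.5-.4,300+345/5.5-.4)
print(tri(p,q),onz(T,*p,.082),onz(S,*q,.082))
print(tri((170+339/6-.4,190+238/6-.4),(225+253/5.5-.4,300+143/5.5-.4)))
```

```text
(array([0.5616, 0.4043, 0.075 ]), np.float64(0.0006)) [0.56099491 0.40275228 0.082     ] [0.55949966 0.40681218 0.082     ]
(array([0.6065, 0.3334, 0.0869]), np.float64(0.0006))
```

Emit:
step_arm(
  increments=[-0.01,0.027,0,0,0,-5.69,0,-0.01,0.027,0,0,0,-5.69,0,-0.01,0.027,0,0,0,-5.69,0,-0.01,0.027,0,0,0,-5.69,0,-0.01,0.027,0,0,0,-5.69,0],
)

```text
t: 51.55
tcp_pos: [0.6597, 0.1332, 0.4133]
tool_rot: [0.002, 0.707, -0.002, 0.707]
contact_force: [0.3, -0.4, 0.6]
opening: 0.006
```

Emit:
step_arm(
  increments=[-0.01,0.027,0,0,0,-5.69,0,-0.01,0.027,0,0,0,-5.69,0,-0.01,0.027,0,0,0,-5.69,0,-0.01,0.027,0,0,0,-5.69,0,-0.01,0.027,0,0,0,-5.69,0],
)

```text
t: 52.05
tcp_pos: [0.6096, 0.2683, 0.4134]
tool_rot: [0.176, 0.685, -0.175, 0.685]
contact_force: [0.1, 0.3, -0.4]
opening: 0.001
```

Emit:
step_arm(
  increments=[-0.01,0.027,0,0,0,-5.69,0,-0.01,0.027,0,0,0,-5.69,0,-0.01,0.027,0,0,0,-5.69,0,-0.01,0.027,0,0,0,-5.69,0,-0.01,0.027,0,0,0,-5.69,0],
)

```text
t: 52.55
tcp_pos: [0.5596, 0.4034, 0.4134]
tool_rot: [0.339, 0.621, -0.338, 0.621]
contact_force: [0.9, 1.3, 0.6]
opening: 0.005
```

Emit:
step_arm(
  increments=[0,0,-0.03,0,0,0,0,0,0,-0.03,0,0,0,0,0,0,-0.03,0,0,0,0,0,0,-0.02,0,0,0,0,0,0,0,0,0,0,0],
)

```text
t: 53.05
tcp_pos: [0.559, 0.4019, 0.3001]
tool_rot: [0.335, 0.622, -0.339, 0.621]
contact_force: [-1.2, -0.5, -0.6]
opening: 0.007
```

```bash
python3 w.py .5595 .4019 .09 33; python3 -c "
from m import *
r=snap('wrist','w31.png')
r=snap('side','s31.png');a=r['img'][270:400,200:330,::-1];cv2.imwrite('pics/s31d.png',cv2.resize(a,None,fx=4.5,fy=4.5,interpolation=cv2.INTER_CUBIC))
"
```

```text
t 53.05 tcp [0.559  0.4019 0.3001] tip [0.5583 0.4013 0.1221] jaw 33.1 xax [-0.004 -0.003 -1.   ] open_mm 0.6 F [-1.2 -0.5 -0.6] q [-0.93  0.65  0.37  1.54 -0.26  1.01  0.09]
  d [ 0.0005  0.     -0.0321] rot [ 0.19 -0.25 -0.05]
  d [ 0.0005  0.     -0.0321] rot [  0.39   0.3  179.95]
```

View pics/w31.png

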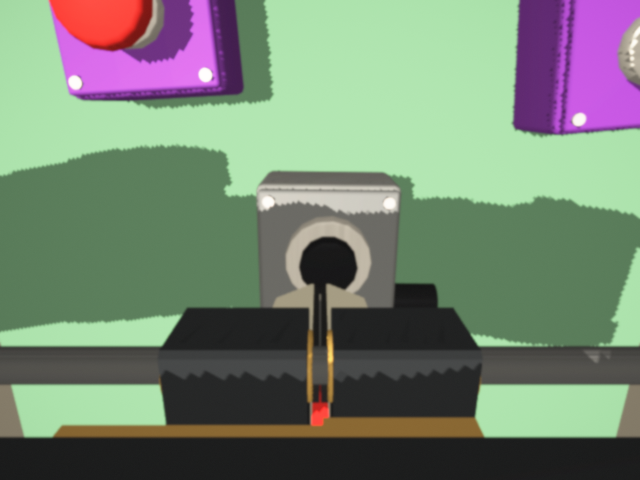

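View pics/s31d.png

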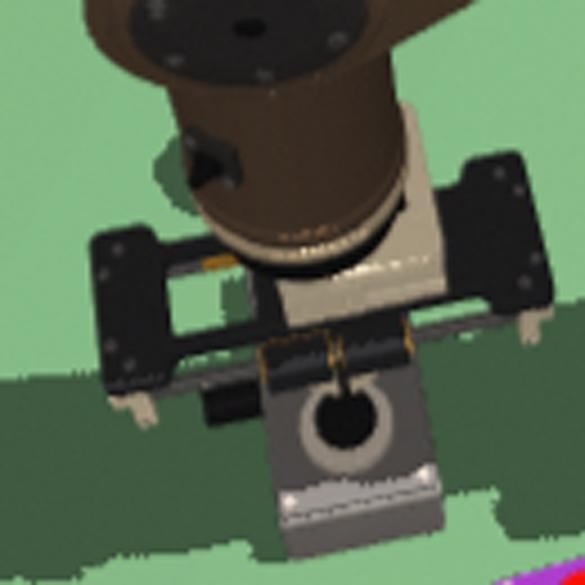

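```bash
python3 -c "
from h import *
r=dict(np.load('pics/wrist_last.npz'));s=dict(np.load('pics/side_last.npz'))
print('btn by wrist',onz(r,328,263,.082),'tip px',proj(r,[.5583,.4013,.1221]),'tip@.082',proj(r,[.5583,.4013,.082]),'btn meas px',proj(r,[.5605,.404,.082]))
print('side btn', proj(s,[.5605,.404,.082]),'tip',proj(s,[.5583,.4013,.1221]))
"
```

```text
btn by wrist [0.55885929 0.40799107 0.082     ] tip px [319.25579963 309.74170568] tip@.082 [319.75632057 272.85073975] btn meas px [326.35644547 270.89712231]
side btn [276.52599089 361.01142997] tip [276.43133089 352.42997797]
```

Emit:
step_arm(
  increments=[0.001,0.0033,-0.01,0,0,0,0,0,0,-0.01,0,0,0,0,0,0,-0.01,0,0,0,0,0,0,0,0,0,0,0,0,0,0,0,0,0,0],
)

```text
t: 53.65
tcp_pos: [0.5611, 0.4054, 0.2729]
tool_rot: [0.337, 0.622, -0.337, 0.621]
contact_force: [0.4, -0.4, 0.6]
opening: 0.003
```

```bash
python3 w.py .5598 .405 .076 33; python3 -c "
from m import *
r=snap('wrist','w32.png');a=r['img'][150:350,200:440,::-1];cv2.imwrite('pics/w32c.png',cv2.resize(a,None,fx=3,fy=3))
r=snap('side','s31.png');a=r['img'][270:400,200:330,::-1];cv2.imwrite('pics/s31d.png',cv2.resize(a,None,fx=4.5,fy=4.5,interpolation=cv2.INTER_CUBIC))
"
```

```text
t 53.65 tcp [0.5611 0.4054 0.2729] tip [0.561  0.4053 0.0949] jaw 33.0 xax [-0. -0. -1.] open_mm 0.3 F [ 0.4 -0.4  0.6] q [-0.92  0.68  0.36  1.55 -0.27  0.96  0.1 ]
  d [-0.0013 -0.0004 -0.0189] rot [ 0.03 -0.02 -0.03]
  d [-0.0013 -0.0004 -0.0189] rot [4.0000e-02 4.0000e-02 1.7997e+02]
```

View pics/w32c.png

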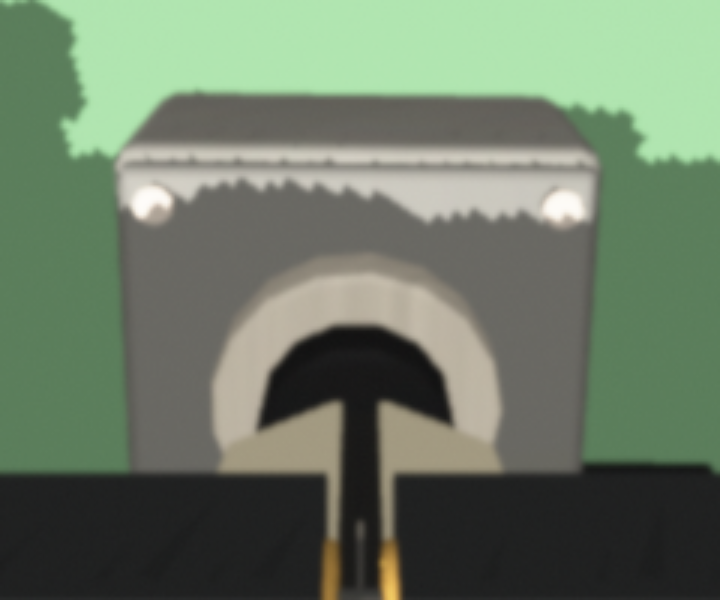

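View pics/s31d.png

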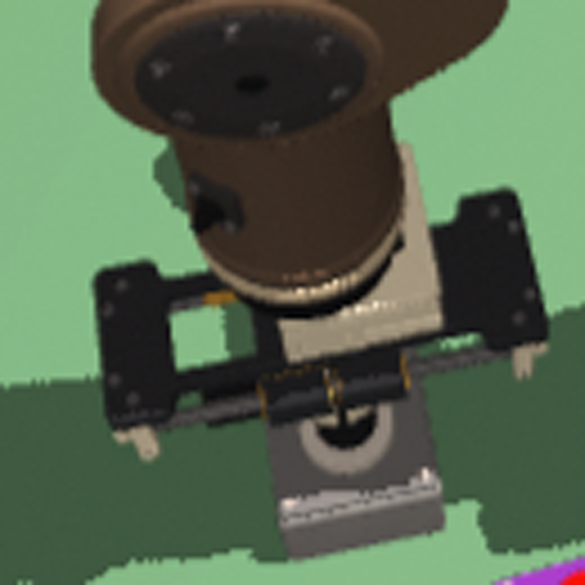

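Emit:
step_arm(
  increments=[-0.001,0,-0.006,0,0,0,0,0,0,-0.004,0,0,0,0,0,0,-0.002,0,0,0,0,0,0,-0.001,0,0,0,0,0,0,0,0,0,0,0],
)

```text
t: 54.25
tcp_pos: [0.56, 0.4055, 0.2601]
tool_rot: [0.337, 0.622, -0.337, 0.621]
contact_force: [-0.7, -1.0, 1.0]
opening: 0.01
```

Emit:
step_arm(
  increments=[0,0,-0.002,0,0,0,0,0,0,-0.001,0,0,0,0,0,0,0,0,0,0,0,0,0,0,0,0,0,0,0,0,0,0,0,0,0],
)

```text
t: 54.75
tcp_pos: [0.5602, 0.4056, 0.2575]
tool_rot: [0.337, 0.621, -0.337, 0.622]
contact_force: [-0.9, 0.1, 2.2]
opening: 0.001
```

```bash
python3 w.py .5598 .405 .076 33
```

```text
t 54.75 tcp [0.5602 0.4056 0.2575] tip [0.5603 0.4056 0.0795] jaw 33.0 xax [ 0.  0. -1.] open_mm 0.1 F [-0.9  0.1  2.2] q [-0.92  0.69  0.35  1.57 -0.28  0.93  0.1 ]
  d [-0.0004 -0.0006 -0.0035] rot [-0.02  0.02 -0.04]
  d [-0.0004 -0.0006 -0.0035] rot [-3.0000e-02 -3.0000e-02  1.7996e+02]
```

Emit:
step_arm(
  increments=[0,0,-0.002,0,0,0,0,0,0,-0.002,0,0,0,0,0,0,-0.001,0,0,0,0,0,0,0,0,0,0,0,0,0,0,0,0,0,0],
)

```text
t: 55.25
tcp_pos: [0.5603, 0.4055, 0.2541]
tool_rot: [0.338, 0.622, -0.337, 0.622]
contact_force: [-5.2, -3.8, 18.5]
opening: 0.001
```

```bash
python3 w.py .5598 .405 .076 33
```

```text
t 55.25 tcp [0.5603 0.4055 0.2541] tip [0.5604 0.4057 0.0761] jaw 33.0 xax [ 0.001  0.001 -1.   ] open_mm 0.1 F [-5.2 -3.8 18.5] q [-0.92  0.7   0.35  1.57 -0.28  0.93  0.1 ]
  d [-0.0005 -0.0005 -0.0001] rot [-0.07  0.04 -0.03]
  d [-0.0005 -0.0005 -0.0001] rot [-6.0000e-02 -1.1000e-01  1.7997e+02]
```

Emit:
step_arm(
  increments=[0,0,0.01,0,0,0,0,0,0,0.02,0,0,0,0,0,0,0.03,0,0,0,0,0,0,0.03,0,0,0,0,0,0,0.03,0,0,0,0],
)

```text
t: 55.75
tcp_pos: [0.5601, 0.4054, 0.3729]
tool_rot: [0.337, 0.622, -0.338, 0.621]
contact_force: [-0.2, 0.2, 0.0]
opening: 0.004
```

Emit:
step_arm(
  increments=[-0.03,0,0.01,0,0,0,0,-0.03,0,0,0,0,0,0,-0.03,0,0,0,0,0,0,0,0,0,0,0,0,0,0,0,0,0,0,0,0],
)

```text
t: 56.25
tcp_pos: [0.4697, 0.4057, 0.3823]
tool_rot: [0.337, 0.622, -0.337, 0.622]
contact_force: [-0.0, -0.0, 0.1]
opening: 0.0
```

```bash
python3 w.py; python3 -c "
from m import *
r=snap('side','s40.png')
r=snap('top','t40.png')
a=r['img'][225:350,395:510,::-1];cv2.imwrite('pics/t40c.png',cv2.resize(a,None,fx=4.7,fy=4.7,interpolation=cv2.INTER_CUBIC))
"; python3 lev.py
```

```text
t 56.25 tcp [0.4697 0.4057 0.3823] tip [0.4697 0.4058 0.2043] jaw 33.1 xax [ 0.  0. -1.] open_mm 0.0 F [-0.  -0.   0.1] q [-1.07  0.46  0.4   1.64 -0.19  1.08 -0.04]
[14  8 27 18 86] [280.9 181.1] [294.3 172.9] [269.  188.4]
```

View pics/t40c.png

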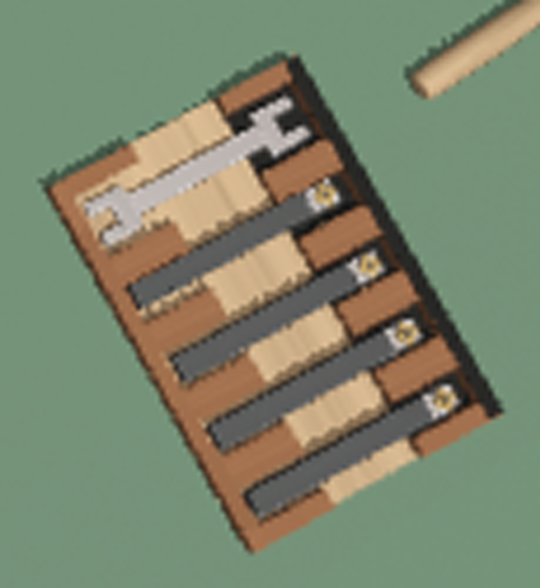

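View pics/s40.png

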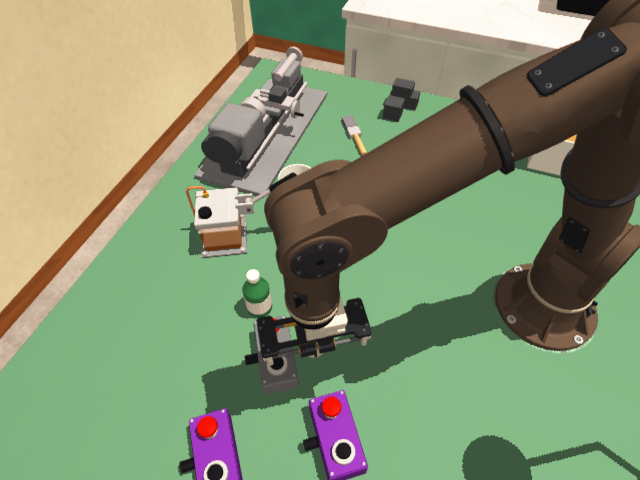

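View pics/t40.png

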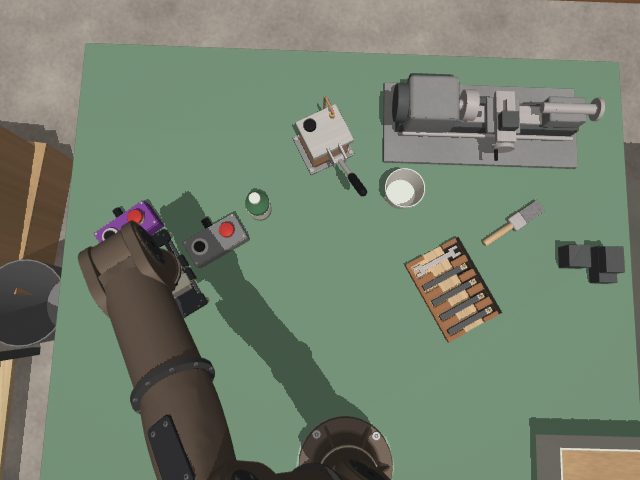

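```bash
python3 -c "
from plant import workorder
print(workorder.job_done())"
```

```text
the job is handed in; nothing more can be done
None
```

The bench lathe job is done and handed in at about 56 s of robot time. No verdict is reported, so what follows rests on my own checks.

- **Tools and spanner:** All four turning tools are in the four narrow slots, tips at the rubber-lined end, and the spanner is in the wide slot. The final top picture shows all five inside their slots and nothing left on the bench to put away.
- **First tool:** My first grip on it was shallow, because the jaws finished closing during the lift. I set it down and regripped it before placing it.
- **Oiler:** I gave the lever four strokes. Each went down to the hard stop, at 22–27 N with the fingertips near 75 mm. The side picture after each stroke showed the lever at rest. In the last side picture the arm hid part of the lever, but the top picture shows it up.
- **Start button:** I pressed the grey station's start button last. The fingertips stopped hard at 76.1 mm, about 6 mm below the button's top, and I then released it fully. The camera estimates of its position differed by about 5 mm, so I aimed at their average.
- **End state:** The stop button, bottle, tub, brush and purple boxes were left alone. The arm stands clear of everything, and the contact force reads about 0 N.

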